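# Set the press gap: close to touch, back off three turns, lock

### The job

Set the gap of the small green leaf press: wind its crank clockwise, seen from above, until the platen just meets the anvil and it stops, gently so that the overload collar does not slip, then back it off anticlockwise exactly three full turns. Then throw the red lock lever fully over to its far side, and leave the things round the press alone.

Things in the scene. Friction and masses are not known exactly. Their poses are not given: they have to be found in the camera images.
- press: Green leaf press fixed to the worktop: base 130 x 200 x 12 mm with a lug on its -y side, bridge top at 110 mm. Origin: under the middle of the base; z up, x away from the robot, y left (turned by its yaw). Under the bridge a round steel platen stands over a round anvil; the crank raises it only 2 mm a turn. No scale or counter anywhere. The crank starts 0.25 to 0.95 turns short of where the two meet.
- crank_axis (a point): Fixed point on the crank's upright axis, in the middle of the press, 160 mm above the worktop (the height of the middle of the crank handle). Axes as the press's. Clockwise from above closes the press; the direction in which the crank arm points when the platen meets the anvil and blocks it differs each time and is not shown. Opening has no stop within four turns.
- handle_mid (a point): Middle of the upright black crank handle: round, 24 mm diameter, 46 mm tall, free to spin on its pin; underside 137 mm, top 183 mm above the worktop, 45 mm out from crank_axis; the steel crank arm below it has its top at 135 mm. This point goes round the axis with the crank. About 2 N at the handle turns the crank either way.
- collar_mid (a point): Fixed point on the crank axis at mid-height of the plain grey steel overload collar under the crank arm (collar 54 mm diameter, 110 to 124 mm high). The collar stands still in normal use; when the crank is pressed against its stop with more than about 22 N at the handle, the collar slips round and the setting is lost.
- lock (a joint): Red lock lever on a block on the -y side of the press: 0 = open (leaning 0.5 rad towards the press's -x, the robot's side), 1.0 rad = locked (leaning 0.5 rad to +x, the far side). It stays where it is left; a light push of a few N at its top moves it.
- lock_tip (a point): Middle of the red ball (26 mm) at the top of the lock lever, about 85 mm from its pivot; it swings in the press's x-z plane, on a block 30 mm behind and 172 mm to the right of the crank axis. The tall back of a chair stands between the robot and this side of the press: keep the gripper and wrist clear of it.
- cup: Empty clear plastic cup, 63 mm across, 36 mm tall; origin under its middle. Leave it.
- tape: Roll of paper tape lying flat, 93 mm across, 24 mm tall; origin under its middle. Leave it.
- cigar_a: Brown cigar with a red band, 152 mm long, 20 mm thick, lying; origin under its middle. Leave it.

How it is judged:
On the way, in this order (a step that is already met when the one before it is completed fails the run):
1. the crank is wound clockwise to its end stop (within 0.08 rad) (value of joint crank below 0.08 rad), for 0.1 s.
2. the crank is backed off three turns (within 15 degrees) with the lock still open (value of joint crank between 18.5896 and 19.1096 rad and value of joint lock below 0.5 rad), for 0.2 s.
3. the lock lever is thrown over (value of joint lock above 0.85 rad), for 0.2 s.
At the end, for the whole second after the job is handed in: The crank stands three full turns (within 15 degrees) anticlockwise of its end stop, the lock lever is over on its far side (at least 0.85 of 1.0 rad), and everything is let go (value of joint crank between 18.5896 and 19.1096 rad and value of joint lock above 0.85 rad and contact force between the fingers and anything else below 0.5 N); the robot touches nothing.
It fails at once if the overload collar slips (its rim moves more than 3 mm) (distance of collar_rim from where it was at the start of the episode above 0.003 m).
It fails at once if the cup, the tape or the cigar is moved more than 20 mm (distance of any of cup, tape, cigar_a from where it was at the start of the episode above 0.02 m).
It also fails if it takes over 70 s, if anything falls off the work surface, if the arm or the gripper's body presses on something with over 40 N, if the wrist force passes 120 N, or if a joint passes its speed limit or range.

### The arm

A 7-joint arm with a two-finger parallel gripper is mounted at the origin on a cart in front of the work surface, level with it; the furniture and walls round the work are solid. World frame = base frame: x ahead of the robot, y to its left, z up, the work surface at z = 0. Lengths are in m, angles in rad, forces in N, time in s.
With the tool pointing down it reaches from about 0.35 to 0.775 m from the base axis. Payload 3.1 kg.
Tool frame: the origin (TCP) lies on the centre line of the jaws, within the pads' length; the fingertips stand 14 mm ahead of it and the grasp point (between the pads) lies 5 mm behind it; z points along the fingers, x is the direction in which the jaws open and shut, and the axes are right-handed (so a half turn about z gives the same grasp; the last joint's range is limited). The gripper opens to 85 mm and grips with 20 to 120 N. Pads are 22 mm wide; open, the fingers measure 114 mm over their backs; the gripper's body (76 mm by 85 mm) begins 54 mm behind the grasp point. The pads swing forward as they close: fully open they stand 13 mm farther back than shut.
Start: joints at [-1.346, 0.311, 0.014, 1.512, -0.004, 1.319, -0.027], TCP at [0.145, 0.531, 0.245] pointing down, gripper open.
Joint ranges: [-2.7, 2.7], [-0.3, 1.91], [-1.27, 1.3], [0.12, 2.57], [-1.44, 4.58], [0.2, 2.03], [-3.05, 3.05]. Speed limits (rad/s): [2.79, 2.79, 3.14, 3.14, 3.14, 3.14, 3.14].

### API

Orientations are given as a 3x3 rotation matrix whose columns are the frame's x, y, z axes.
In Python, from cell import r gives the robot as it stands. The module is installed in compiled form; this text tells all that it offers.
- The arm moves only by the tool play_rows, never from a script. Its argument "motion" is one flat list of numbers, 7 for each row, row after row: the turn, a rotation vector about the tool's x, y, z in rad, then the shift along the tool's x, y, z in mm, then the opening, from -1 (shut) to 1 (fully open). In form: [rx, ry, rz, dx, dy, dz, fingers, rx, ry, rz, dx, dy, dz, fingers, ...]. A call has exactly 10 rows; each row is the pose to reach, as a shift and turn from the pose measured when the call began, along the tool's axes at that moment; what a row does not reach only later rows make up. A row lasts 1/10 s, in which the tool goes at most 50 mm and 8.59 degrees, less where a joint would pass 70% of its speed; a pose out of reach is approached as far as the arm can. A call with a gripper value outside its range is refused whole. The fingers move at their own pace and stop on an object; the grip force is fixed at half the most. Time passes only in rows, so rows that repeat a pose let the fingers close, or fill a call up. It gives the time, the measured TCP pose, the force and the opening at its end, in the units of the state.
- r.state(): the state, without advancing time (a new reading comes with each control period).
- r.camera(name): name is "scene" or "top"; returns a dict with "img" (480x640x3 uint8, blue, green, red), "mtx" (3x3 intrinsics, pixels), "R" (3x3) and "t" (3): a world point X has camera coordinates R X + t. Camera axes: x right, y down, z forward; pixel columns grow to the right and rows downward; lengths in m; the calibration is good to about 2 mm. A picture is of the moment at which its call begins. There is no depth.
- r.close_job(): hands the job in, once; it reports no verdict.
The state is a dict: "time": time; "joints": joint angles; "qd": joint speeds; "joint_torque": joint torques, N m; "ee_pos": TCP position; "orientation": TCP orientation; "wrist_force": force on the tool from outside, world axes, zero at the start; "moment": the same for the moment, N m; "width": finger opening in m.
Only numpy, scipy, OpenCV 4.12 (cv2) and the standard library are available. Lean on these libraries where they do the work, as an engineer would, in place of code of your own. Each camera call takes 0.05 s, during which the arm holds its last target.

## Working session

There is one attempt and no reset: what is moved stays moved. The work goes in short steps, Python scripts to look and compute and a tool call to move; the robot and the scene stay as the last step left them, time stands still between calls to the robot, and variables do not carry over. Pictures are saved under pics/ and viewed, and the job is handed in when it is done.

Besides the shell and the picture viewer there is one more tool, called after "Call:" as name(argument=value, ...) on one line, values as JSON. play_rows: Moves the arm, as the interface text tells. Its arguments: {"type":"object","properties":{"motion":{"type":"array","items":{"type":"number"}}},"required":["motion"]}

```bash
mkdir -p pics
python3 - <<'E'
from cell import r
import cv2,numpy as np
s=r.state()
for k in s: print(k,np.round(s[k],3).tolist())
for n in("scene","top"):
    c=r.camera(n); cv2.imwrite(f"pics/{n}0.png",c["img"]); print(n,np.round(c["mtx"],1).tolist(),np.round(c["R"],3).tolist(),np.round(c["t"],3).tolist(), (-c["R"].T@c["t"]).round(3))
E
```

```text
time 0.0
joints [-1.346, 0.312, 0.014, 1.513, -0.004, 1.319, -0.027]
qd [-0.002, -0.0, -0.001, 0.002, -0.0, 0.002, 0.001]
joint_torque [-0.0, -37.991, 0.146, -23.059, 0.012, 0.014, 0.0]
ee_pos [0.145, 0.53, 0.244]
orientation [[0.264, 0.965, -0.001], [0.965, -0.264, -0.002], [-0.002, 0.0, -1.0]]
wrist_force [-0.129, -0.12, -0.266]
moment [-0.002, 0.019, -0.009]
width 0.085
scene [[556.8, 0.0, 320.9], [0.0, 556.8, 239.4], [0.0, 0.0, 1.0]] [[0.799, 0.602, 0.008], [0.284, -0.365, -0.887], [-0.53, 0.71, -0.463]] [-0.284, -0.124, 2.115] [ 1.383 -1.377  0.871]
top [[553.3, 0.0, 326.1], [0.0, 553.3, 234.7], [0.0, 0.0, 1.0]] [[0.017, -1.0, 0.023], [-0.991, -0.02, -0.134], [0.135, -0.021, -0.991]] [-0.243, 0.511, 1.342] [ 0.329 -0.205  1.404]
```

View pics/scene0.png

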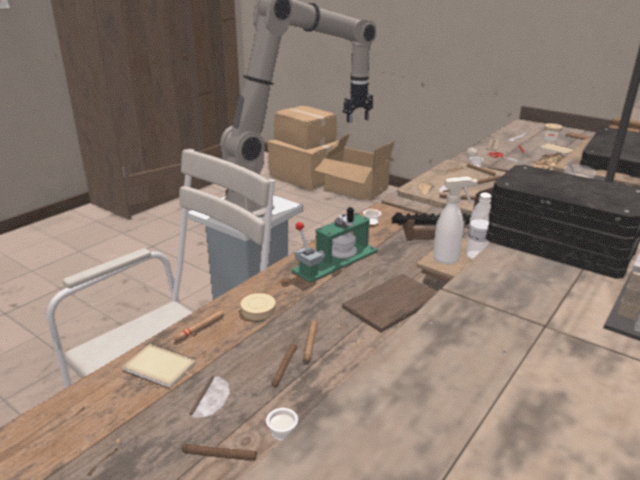

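View pics/top0.png

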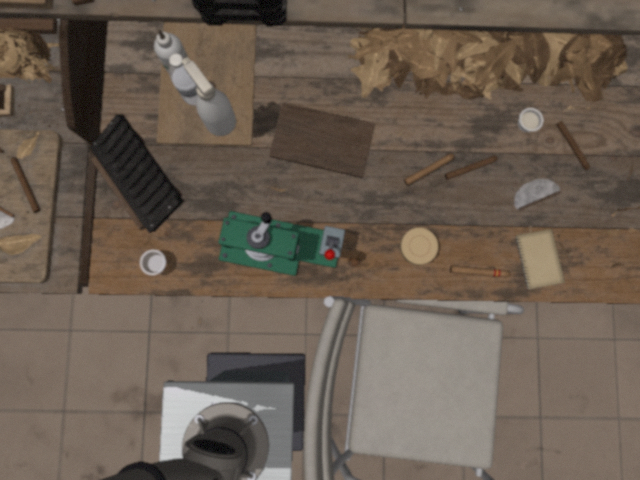

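The two views show the press: in the top view its body is at about (265,245), the black handle at (266,218) and the red ball at (329,255). The chair back rises from about (335,300). In the scene view the ball is at (300,226) and the handle at (350,214). I'll zoom in and measure.

```bash
cat > h.py <<'E'
from cell import r
import cv2,numpy as np
def ray(c,u,v):
    d=c["R"].T@np.linalg.inv(c["mtx"])@np.array([u,v,1.]); return -c["R"].T@c["t"],d
def onz(c,u,v,z):
    o,d=ray(c,u,v); return o+d*(z-o[2])/d[2]
def proj(c,X):
    p=c["mtx"]@(c["R"]@np.array(X)+c["t"]); return p[:2]/p[2]
def tri(c1,p1,c2,p2):
    P=[c["mtx"]@np.c_[c["R"],c["t"]] for c in(c1,c2)]
    X=cv2.triangulatePoints(P[0],P[1],np.array(p1,float).reshape(2,1),np.array(p2,float).reshape(2,1)).ravel(); return X[:3]/X[3]
def crop(c,x0,y0,w,h,f,name):
    cv2.imwrite(name,cv2.resize(c["img"][y0:y0+h,x0:x0+w],None,fx=f,fy=f,interpolation=cv2.INTER_CUBIC))
E
python3 - <<'E'
from h import *
t=r.camera("top");s=r.camera("scene")
crop(t,205,195,150,100,5,"pics/t1.png");crop(s,270,190,120,100,6,"pics/s1.png")
def red(c,x0,y0,x1,y1):
    i=c["img"][y0:y1,x0:x1].astype(int); m=(i[...,2]>130)&(i[...,1]<70)&(i[...,0]<70)
    y,x=np.nonzero(m); return x.mean()+x0,y.mean()+y0,len(x)
a=red(t,300,235,350,275);b=red(s,280,210,320,240);print(a,b)
X=tri(t,a[:2],s,b[:2]);print("ball",X,proj(t,X),proj(s,X))
E
```

```text
(np.float64(328.7843137254902), np.float64(254.15686274509804), 51) (np.float64(299.3103448275862), np.float64(225.89655172413794), 29)
ball [ 0.4547652  -0.23859561  0.14921167] [328.98396021 254.39685427] [299.54886614 225.87831924]
```

View pics/t1.png

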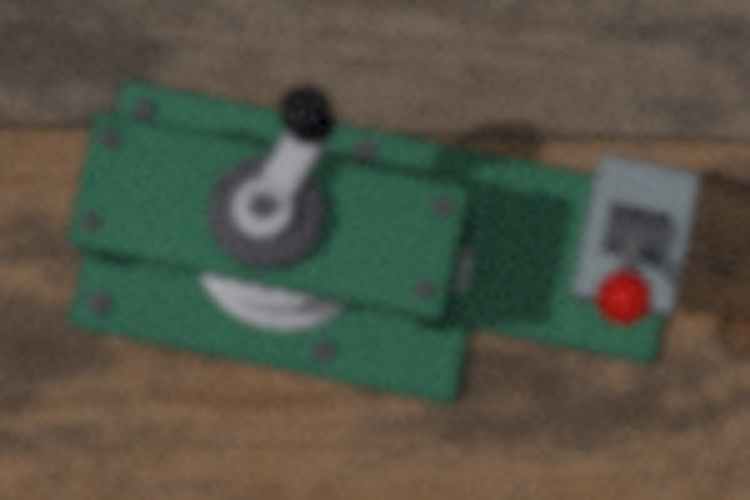

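View pics/s1.png

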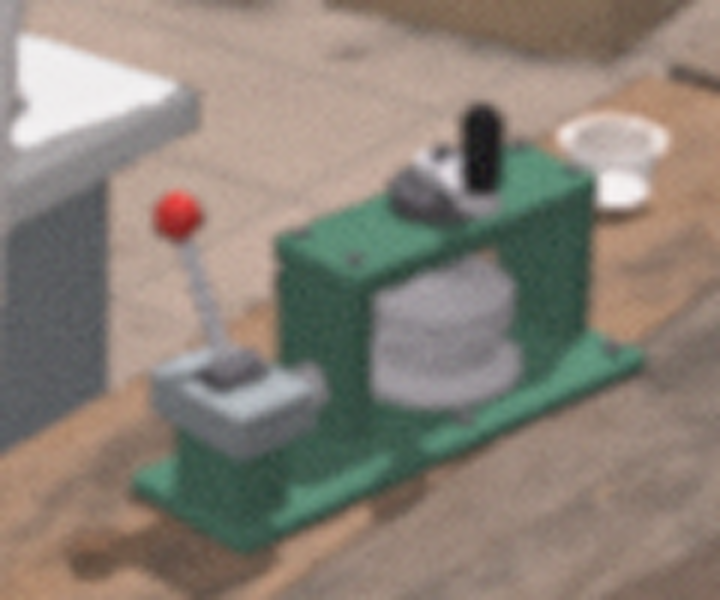

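Run:
```python
from h import *
t=r.camera("top");s=r.camera("scene")
f=lambda x,y:(x/5+205-.4,y/5+195-.4); g=lambda x,y:(x/6+270-.4,y/6+190-.4)
C=[onz(t,*f(*p),.110) for p in [(100,115),(465,187),(440,320),(75,245)]]
for c in C: print(c.round(4))
bc=sum(C)/4; e=(C[0]-C[1])+(C[3]-C[2]); print("bridge ctr",bc.round(4),"yaw from y edge",np.degrees(np.arctan2(-e[0],e[1])), np.linalg.norm(C[0]-C[1]),np.linalg.norm(C[0]-C[3]))
B=[onz(t,*f(*p),.012) for p in [(122,83),(75,320),(457,400),(655,360)]]
for c in B: print(c.round(4))
e=B[1]-B[2];print("yaw base",np.degrees(np.arctan2(-e[0],e[1])))
hub=onz(t,*f(264,207),.138);print("hub",hub)
hm=tri(t,f(308,112),s,g(482,150));print("handle",hm,proj(t,hm),proj(s,hm),g(482,150),f(308,112))
print(np.linalg.norm(hm[:2]-hub[:2]))
# circle of platen and collar: collar ellipse center at z .124
print("collar",onz(t,*f(268,210),.124))
# cup, tape
print("cup",onz(t,153,263,.036))
# chair back top
for z in(.2,.3,.4,.5): print("chair",z,onz(t,331,303,z).round(3),onz(t,350,310,z).round(3))
X=tri(t,(331,303),s,(268,182));print(X,proj(t,X),proj(s,X))
crop(t,290,270,100,100,6,"pics/t2.png");crop(s,150,130,130,120,6,"pics/s2.png")
```

```text
[0.5412 0.0083 0.11  ]
[ 0.5103 -0.1647  0.11  ]
[ 0.4471 -0.1545  0.11  ]
[0.4791 0.0174 0.11  ]
bridge ctr [ 0.4944 -0.0734  0.11  ] yaw from y edge -10.32500965331057 0.17569624374727452 0.06266814350842756
[0.5739 0.014  0.012 ]
[0.4526 0.0326 0.012 ]
[ 0.4159 -0.1602  0.012 ]
[ 0.4379 -0.2595  0.012 ]
yaw base -10.757326160117312
hub [ 0.49523174 -0.07333449  0.138     ]
handle [ 0.53616983 -0.09436955  0.156262  ] [266.45081482 217.33758981] [350.24170157 214.54787531] (349.93333333333334, 214.6) (266.20000000000005, 217.0)
0.046026094430404195
collar [ 0.49569756 -0.07378312  0.124     ]
cup [0.43644713 0.19121142 0.036     ]
chair 0.2 [ 0.344 -0.243  0.2  ] [ 0.33  -0.285  0.2  ]
chair 0.3 [ 0.343 -0.24   0.3  ] [ 0.33  -0.278  0.3  ]
chair 0.4 [ 0.342 -0.237  0.4  ] [ 0.33  -0.271  0.4  ]
chair 0.5 [ 0.341 -0.234  0.5  ] [ 0.33  -0.265  0.5  ]
[ 0.34221225 -0.24259677  0.26081016] [331.57985618 303.65127811] [268.59998599 181.9844515 ]
```

View pics/t2.png

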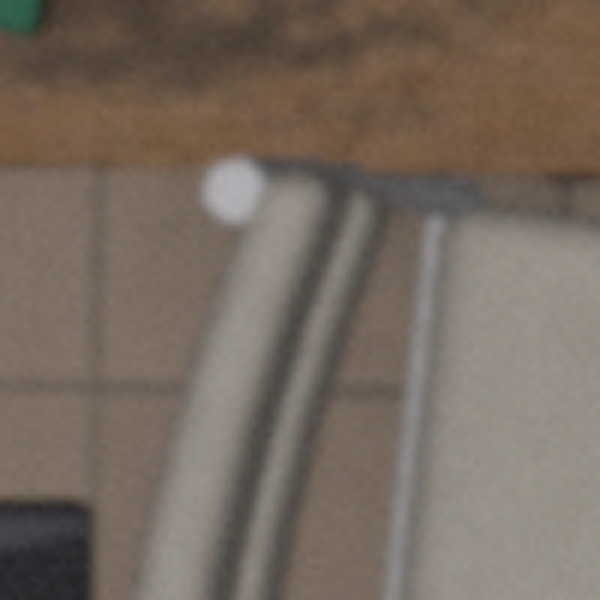

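View pics/s2.png

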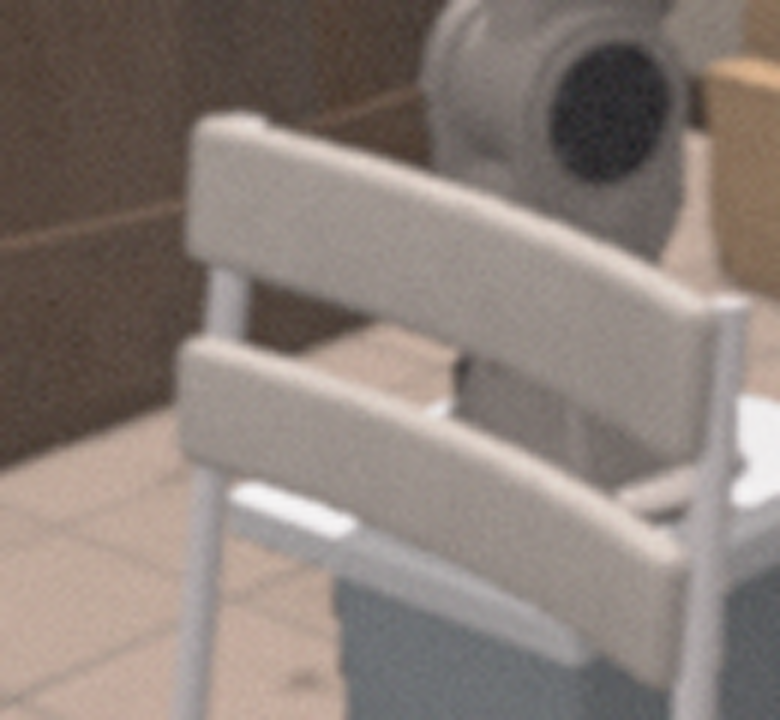

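The measurements agree well:
- The crank axis is at (0.495, -0.0735) and the press yaw is about -10.5°.
- The handle is 46 mm out, in world direction -27°.
- The ball is at (0.455, -0.239, 0.149).
- The chair post is at (0.342, -0.243), with its top at 0.265.

I'll use a press-aligned tool: tool x = press y, tool y = press x.

```bash
cat >> h.py <<'E'
YAW=np.radians(-10.5); PX=np.array([np.cos(YAW),np.sin(YAW),0]);PY=np.array([-np.sin(YAW),np.cos(YAW),0])
AX=np.array([.4953,-.0735,0])
RD=np.c_[PY,PX,[0,0,-1.]]
from scipy.spatial.transform import Rotation as Ro
def rel(p,R=RD):
    s=r.state();O=np.array(s["orientation"]);d=O.T@(np.array(p)-s["ee_pos"])*1000
    return Ro.from_matrix(O.T@R).as_rotvec().round(4),d.round(1)
def st():
    s=r.state();d=np.array(s["ee_pos"])-AX
    F=np.array(s["wrist_force"]);x,y=d@PX*1e3,d@PY*1e3
    a=np.arctan2(y,x)
    fx,fy=F@PX,F@PY
    print("t",round(s["time"],2),"press xy",x.round(1),y.round(1),"z",round(s["ee_pos"][2]*1e3,1),"r",np.hypot(x,y).round(1),"ang",np.degrees(a).round(2),"F xyz",fx.round(2),fy.round(2),F[2].round(2),"Frad",(fx*np.cos(a)+fy*np.sin(a)).round(2),"Ftan(ccw+)",(-fx*np.sin(a)+fy*np.cos(a)).round(2),"w",round(s["width"]*1e3,1),"rot",rel(AX)[0])
    return x,y,a
def arc(a,dls,rad=45.):  # offsets (press y, press x) for each angle change in deg from current measured, blending to the circle
    x,y,_=a
    a0=np.arctan2(y,x)
    for d in dls:
        b=a0+np.radians(d); print(f"{d:6.1f}: dx(pressY) {rad*np.sin(b)-y:7.1f} dy(pressX) {rad*np.cos(b)-x:7.1f}")
E
python3 - <<'E'
from h import *
st()
print(rel([.536,-.094,.245]), rel([.536,-.094,.16]),r.state()["joints"])
h=np.array([.5362,-.0944,0])-AX;print(h@PX,h@PY)
E
```

```text
t 0.3 press xy -454.6 529.9 z 244.9 r 698.1 ang 130.62 F xyz 0.43 -0.13 -0.47 Frad -0.38 Ftan(ccw+) -0.24 w 85.5 rot [ 0.      0.0008 -0.0835]
(array([ 0.    ,  0.0008, -0.0835]), array([-4.992e+02,  5.418e+02,  3.000e-01])) (array([ 0.    ,  0.0008, -0.0835]), array([-499.1,  541.8,   85.3])) [-1.34569553  0.31120937  0.01399057  1.51201086 -0.00439197  1.3191699
 -0.02719849]
0.04402384820215162 -0.013096594575457823
```

Call:
play_rows(motion=[0,0,-0.02,-15,18,0,1,0,0,-0.04,-45,49,0,1,0,0,-0.06,-79,86,0,1,0,0,-0.08,-113,123,0,1,0,0,-0.083,-147,160,0,1,0,0,-0.083,-181,197,0,1,0,0,-0.083,-215,234,0,1,0,0,-0.083,-249,271,0,1,0,0,-0.083,-283,307,0,1,0,0,-0.083,-317,344,0,1])

```text
time: 1.3
ee_pos: [0.3932, 0.1331, 0.2455]
orientation: [[0.182, 0.983, 0.001], [0.983, -0.182, 0.0], [0.0, 0.001, -1.0]]
wrist_force: [1.1, 0.4, -0.4]
width: 0.0854
```

Run:
```python
from h import *
st();print(rel([.536,-.094,.245]),r.state()["joints"])
```

```text
t 1.3 press xy -138.0 184.6 z 245.5 r 230.5 ang 126.79 F xyz 0.99 0.6 -0.38 Frad -0.11 Ftan(ccw+) -1.15 w 85.4 rot [ 0.0007 -0.0004 -0.0001]
(array([ 0.0007, -0.0004, -0.0001]), array([-197.3,  181.8,    0.6])) [-0.77083271  0.02380405  0.41447273  1.85621836 -0.01005127  1.26275905
  1.03396934]
```

Call:
play_rows(motion=[0,0,0,-25,23,0,1,0,0,0,-60,55,0,1,0,0,0,-95,88,0,1,0,0,0,-130,120,0,1,0,0,0,-160,148,0,1,0,0,0,-185,170,0,1,0,0,0,-197,182,0,1,0,0,0,-197,182,10,1,0,0,0,-197,182,20,1,0,0,0,-197,182,25,1])

```text
time: 2.3
ee_pos: [0.5349, -0.0915, 0.2186]
orientation: [[0.18, 0.984, -0.003], [0.984, -0.18, 0.002], [0.002, -0.003, -1.0]]
wrist_force: [-1.0, -0.6, -0.3]
width: 0.0856
```

Run:
```python
from h import *
st();print(rel([.536,-.094,.16]),r.state()["joints"])
t=r.camera("top");s=r.camera("scene")
crop(t,205,185,150,110,5,"pics/t3.png");crop(s,270,150,130,110,6,"pics/s3.png")
```

```text
t 2.3 press xy 42.2 -10.5 z 218.6 r 43.5 ang -14.01 F xyz -0.85 -0.74 -0.34 Frad -0.65 Ftan(ccw+) -0.93 w 85.6 rot [-0.0031 -0.0017  0.0022]
(array([-0.0031, -0.0017,  0.0022]), array([-2.3,  1.7, 58.6])) [-0.33686599  0.35281938  0.63440978  1.59192516 -0.21755028  1.27140629
  1.72301768]
```

View pics/s3.png

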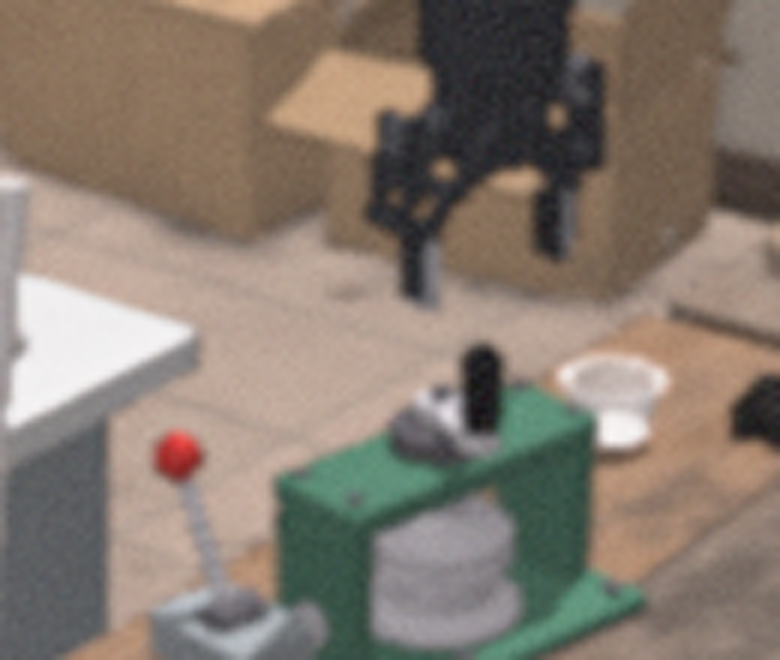

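The scene view shows the open fingers (tips at crop (420,300) and (555,255)) straddling the handle at (482,350). I'll descend and close.

Call:
play_rows(motion=[-0.003,-0.0017,0.002,-2,2,5,1,-0.003,-0.0017,0.002,-2.5,2,18,1,-0.003,-0.0017,0.002,-2.5,2,35,1,-0.003,-0.0017,0.002,-2.5,2,50,1,-0.003,-0.0017,0.002,-2.5,2,57,1,-0.003,-0.0017,0.002,-2.5,2,57,0.2,-0.003,-0.0017,0.002,-2.5,2,57,-0.4,-0.003,-0.0017,0.002,-2.5,2,57,-1,-0.003,-0.0017,0.002,-2.5,2,57,-1,-0.003,-0.0017,0.002,-2.5,2,57,-1])

```text
time: 3.4
ee_pos: [0.537, -0.0945, 0.163]
orientation: [[0.182, 0.983, 0.002], [0.983, -0.182, -0.0], [0.0, 0.002, -1.0]]
wrist_force: [-0.8, 1.0, 2.8]
width: 0.0223
```

Run:
```python
from h import *
a=st()
t=r.camera("top");s=r.camera("scene")
crop(s,270,150,130,110,6,"pics/s4.png")
```

```text
t 3.4 press xy 44.8 -13.1 z 163.0 r 46.7 ang -16.26 F xyz -1.01 0.8 2.79 Frad -1.19 Ftan(ccw+) 0.49 w 22.3 rot [ 0.002  -0.      0.0004]
```

View pics/s4.png

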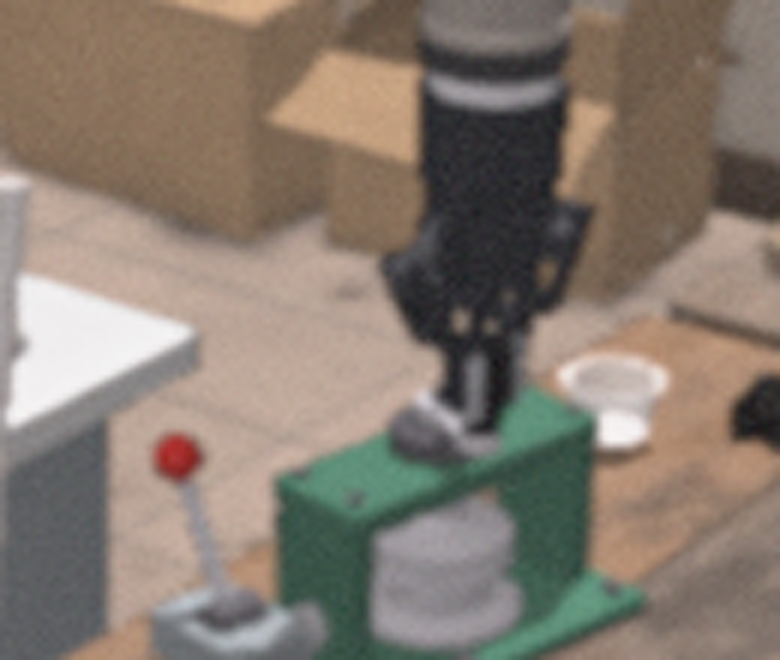

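Run:
```python
from h import *
a=st(); arc(a,[-4,-12,-20,-28,-36,-44,-52,-58,-60,-60],45.5)
arc(a,[-60],48.5)
```

```text
t 3.5 press xy 44.8 -13.1 z 162.9 r 46.7 ang -16.28 F xyz -0.14 0.77 3.07 Frad -0.35 Ftan(ccw+) 0.7 w 22.2 rot [0.002  0.     0.0004]
  -4.0: dx(pressY)    -2.7 dy(pressX)    -2.1
 -12.0: dx(pressY)    -8.5 dy(pressX)    -4.7
 -20.0: dx(pressY)   -13.8 dy(pressX)    -8.1
 -28.0: dx(pressY)   -18.7 dy(pressX)   -12.2
 -36.0: dx(pressY)   -22.9 dy(pressX)   -17.0
 -44.0: dx(pressY)   -26.4 dy(pressX)   -22.2
 -52.0: dx(pressY)   -29.2 dy(pressX)   -28.0
 -58.0: dx(pressY)   -30.7 dy(pressX)   -32.5
 -60.0: dx(pressY)   -31.1 dy(pressX)   -34.0
 -60.0: dx(pressY)   -31.1 dy(pressX)   -34.0
 -60.0: dx(pressY)   -34.0 dy(pressX)   -33.3
```

Call:
play_rows(motion=[0,0,0,-2.7,-1.7,0,-1,0,0,0,-8.5,-4.3,0,-1,0,0,0,-13.8,-7.7,0,-1,0,0,0,-18.7,-12,0,-1,0,0,0,-22.9,-17,0,-1,0,0,0,-26.4,-22.2,0,-1,0,0,0,-29.2,-28,0,-1,0,0,0,-30.7,-32.5,0,-1,0,0,0,-34,-33.3,0,-1,0,0,0,-34,-33.3,0,-1])

```text
time: 4.5
ee_pos: [0.4977, -0.1182, 0.1627]
orientation: [[0.18, 0.984, 0.001], [0.984, -0.18, 0.005], [0.006, -0.0, -1.0]]
wrist_force: [1.3, 9.0, 3.4]
width: 0.0221
```

Run:
```python
from h import *
a=st(); arc(a,[-2,-5,-8,-11,-14],45.5)
t=r.camera("top");s=r.camera("scene")
crop(t,205,185,150,110,5,"pics/t5.png")
crop(s,270,150,130,110,6,"pics/s5.png")
```

```text
t 4.5 press xy 10.5 -43.5 z 162.7 r 44.8 ang -76.46 F xyz -0.35 9.05 3.38 Frad -8.88 Ftan(ccw+) 1.78 w 22.1 rot [-0.     -0.0055  0.0027]
  -2.0: dx(pressY)    -1.1 dy(pressX)    -1.4
  -5.0: dx(pressY)    -1.5 dy(pressX)    -3.7
  -8.0: dx(pressY)    -1.8 dy(pressX)    -6.1
 -11.0: dx(pressY)    -1.9 dy(pressX)    -8.5
 -14.0: dx(pressY)    -2.0 dy(pressX)   -10.8
```

View pics/s5.png

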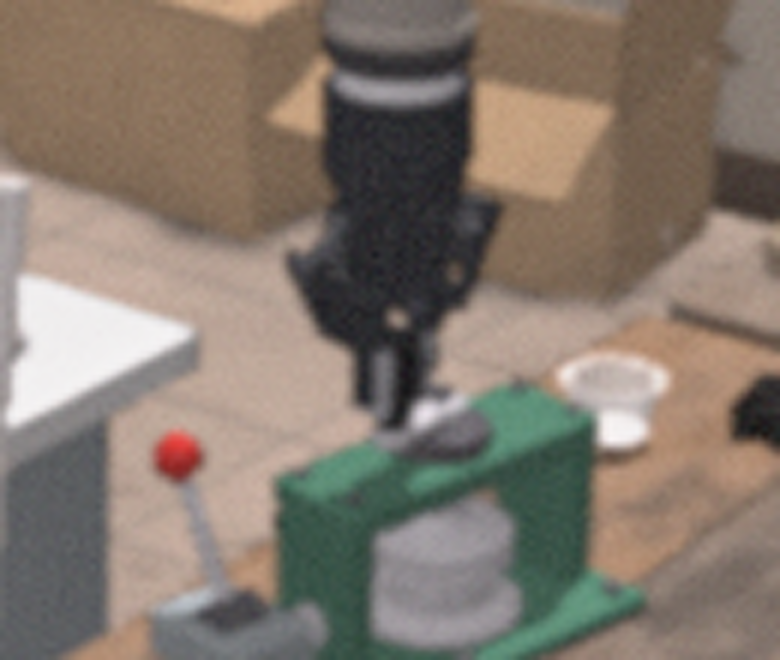

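Radial test: about 3.7 mm of blocked travel gave about 9 N, so the stiffness is near 2.4 N/mm. Steps of 6.5 mm or less should stay well under 22 N, and each call starts again from the measured pose. The stop is at least 90° from the start and I'm at 60°, so another 26° is safe in one go.

Call:
play_rows(motion=[0,0,0,-0.3,-1.5,0,-1,0,0,0,-0.8,-4,0,-1,0,0,0,-1.2,-7,0,-1,0,0,0,-1.4,-10,0,-1,0,0,0,-1.4,-13,0,-1,0,0,0,-1.2,-16,0,-1,0,0,0,-0.8,-18.5,0,-1,0,0,0,-0.5,-20.1,0,-1,0,0,0,-0.5,-20.1,0,-1,0,0,0,-0.5,-20.1,0,-1])

```text
time: 5.6
ee_pos: [0.4786, -0.1139, 0.1629]
orientation: [[0.178, 0.984, 0.003], [0.984, -0.178, 0.007], [0.007, 0.001, -1.0]]
wrist_force: [3.6, 5.7, 1.4]
width: 0.0221
```

Run:
```python
from h import *
a=st(); arc(a,[-2,-4,-6,-8,-8.5],45.)
a0=np.degrees(a[2])
def step(a,d): return 45*(np.sin(np.radians(a+d))-np.sin(np.radians(a))),45*(np.cos(np.radians(a+d))-np.cos(np.radians(a)))
for k in range(6): print(a0-8*k,np.round(step(a0-8*k,-8),2))
```

```text
t 5.6 press xy -9.1 -42.8 z 162.9 r 43.7 ang -101.96 F xyz 2.5 6.24 1.43 Frad -6.62 Ftan(ccw+) 1.16 w 22.1 rot [ 0.0014 -0.0069  0.0039]
  -2.0: dx(pressY)    -0.9 dy(pressX)    -1.8
  -4.0: dx(pressY)    -0.5 dy(pressX)    -3.3
  -6.0: dx(pressY)    -0.0 dy(pressX)    -4.8
  -8.0: dx(pressY)     0.5 dy(pressX)    -6.3
  -8.5: dx(pressY)     0.6 dy(pressX)    -6.7
-101.96437050707682 [ 1.73 -6.04]
-109.96437050707682 [ 2.55 -5.74]
-117.96437050707682 [ 3.32 -5.33]
-125.96437050707682 [ 4.03 -4.81]
-133.9643705070768 [ 4.66 -4.2 ]
-141.9643705070768 [ 5.2  -3.51]
```

Call:
play_rows(motion=[0,0,0,-0.6,-0.1,0,-1,0,0,0,-1.2,-0.3,0,-1,0,0,0,-1.8,-0.4,0,-1,0,0,0,-2.4,-0.5,0,-1,0,0,0,-3,-0.6,0,-1,0,0,0,-3.5,-0.8,0,-1,0,0,0,-4.1,-0.9,0,-1,0,0,0,-4.7,-1,0,-1,0,0,0,-5.3,-1.1,0,-1,0,0,0,-5.9,-1.3,0,-1])

```text
time: 6.6
ee_pos: [0.4784, -0.1144, 0.1627]
orientation: [[0.175, 0.985, 0.006], [0.984, -0.175, 0.013], [0.014, 0.004, -1.0]]
wrist_force: [6.8, 11.6, -1.0]
width: 0.0223
```

Run:
```python
from h import *
st();
```

```text
t 6.6 press xy -9.2 -43.3 z 162.7 r 44.3 ang -102.0 F xyz 4.58 12.64 -0.95 Frad -13.32 Ftan(ccw+) 1.85 w 22.3 rot [ 0.0038 -0.0141  0.0074]
```

Call:
play_rows(motion=[0,-0.004,0.002,0.3,-0.5,0,-1,0,-0.01,0.005,0.5,-1,0,-1,0.002,-0.014,0.007,0.7,-1.5,0,-1,0.003,-0.014,0.007,0.8,-2,0,-1,0.003,-0.014,0.007,0.9,-2.5,0,-1,0.003,-0.014,0.007,1,-3,0,-1,0.003,-0.014,0.007,1.1,-3.5,0,-1,0.003,-0.014,0.007,1.2,-4,0,-1,0.003,-0.014,0.007,1.3,-4.5,0,-1,0.003,-0.014,0.007,1.4,-5,0,-1])

```text
time: 7.6
ee_pos: [0.4748, -0.1118, 0.1629]
orientation: [[0.182, 0.983, 0.004], [0.983, -0.182, 0.0], [0.001, 0.004, -1.0]]
wrist_force: [6.1, 5.2, -0.1]
width: 0.0223
```

Run:
```python
from h import *
st();
```

```text
t 7.6 press xy -13.2 -41.4 z 162.9 r 43.5 ang -107.7 F xyz 5.04 6.26 -0.15 Frad -7.5 Ftan(ccw+) 2.89 w 22.3 rot [ 0.0035 -0.001  -0.    ]
```

```bash
cat >> h.py <<'E'
AX=AX+.0020*PX+.0009*PY
def nx(d=-8.3,n=1,rad=45.):
    x,y,a=st()
    b=a
    b=a+np.radians(d); print("-> dx",round(rad*np.sin(b)-y,1),"dy",round(rad*np.cos(b)-x,1),"mid r", [round(v,1) for v in (rad*np.sin(a+np.radians(d/2))-y,rad*np.cos(a+np.radians(d/2))-x)])
E
python3 -c "
from h import *
nx()"
```

```text
t 7.6 press xy -15.2 -42.3 z 162.9 r 44.9 ang -109.78 F xyz 5.04 6.26 -0.15 Frad -7.6 Ftan(ccw+) 2.62 w 22.3 rot [ 0.0035 -0.001  -0.    ]
-> dx 2.6 dy -6.0 mid r [np.float64(1.2), np.float64(-3.0)]
```

Call:
play_rows(motion=[0.003,0,0,0.5,-0.6,0,-1,0.003,0,0,1,-1.2,0,-1,0.003,0,0,1.3,-1.8,0,-1,0.003,0,0,1.7,-2.4,0,-1,0.003,0,0,2,-3,0,-1,0.003,0,0,2.3,-3.6,0,-1,0.003,0,0,2.6,-4.2,0,-1,0.003,0,0,2.9,-4.8,0,-1,0.003,0,0,3.2,-5.4,0,-1,0.003,0,0,3.5,-6,0,-1])

```text
time: 8.6
ee_pos: [0.4693, -0.1078, 0.163]
orientation: [[0.183, 0.983, 0.0], [0.983, -0.183, 0.0], [0.0, 0.0, -1.0]]
wrist_force: [3.0, -0.7, 1.4]
width: 0.0219
```

```bash
python3 -c "
from h import *
nx()"
```

```text
t 8.6 press xy -21.3 -39.4 z 163.0 r 44.8 ang -118.47 F xyz 3.07 -0.19 1.36 Frad -1.3 Ftan(ccw+) 2.79 w 21.9 rot [ 0.0004 -0.0003 -0.0004]
-> dx 3.3 dy -5.6 mid r [np.float64(1.5), np.float64(-2.9)]
```

Call:
play_rows(motion=[0,0,0,0.3,-0.6,0,-1,0,0,0,0.7,-1.1,0,-1,0,0,0,1,-1.7,0,-1,0,0,0,1.3,-2.3,0,-1,0,0,0,1.6,-2.9,0,-1,0,0,0,1.9,-3.5,0,-1,0,0,0,2.3,-4,0,-1,0,0,0,2.6,-4.5,0,-1,0,0,0,3,-5,0,-1,0,0,0,3.4,-5.6,0,-1])

```text
time: 9.6
ee_pos: [0.4645, -0.1033, 0.163]
orientation: [[0.183, 0.983, 0.001], [0.983, -0.183, 0.0], [0.0, 0.001, -1.0]]
wrist_force: [3.7, 0.6, 0.4]
width: 0.022
```

```bash
python3 -c "
from h import *
nx()"
```

```text
t 9.6 press xy -26.9 -35.9 z 163.0 r 44.8 ang -126.86 F xyz 3.52 1.21 0.36 Frad -3.08 Ftan(ccw+) 2.09 w 22.0 rot [ 0.0006 -0.0003 -0.0004]
-> dx 4.1 dy -5.0 mid r [np.float64(1.9), np.float64(-2.6)]
```

Call:
play_rows(motion=[0,0,0,0.4,-0.5,0,-1,0,0,0,0.8,-1,0,-1,0,0,0,1.2,-1.6,0,-1,0,0,0,1.6,-2.1,0,-1,0,0,0,2,-2.6,0,-1,0,0,0,2.4,-3.1,0,-1,0,0,0,2.9,-3.6,0,-1,0,0,0,3.3,-4,0,-1,0,0,0,3.8,-4.5,0,-1,0,0,0,4.2,-5,0,-1])

```text
time: 10.6
ee_pos: [0.4604, -0.0983, 0.163]
orientation: [[0.183, 0.983, 0.001], [0.983, -0.183, 0.0], [0.0, 0.001, -1.0]]
wrist_force: [4.1, 1.0, -0.9]
width: 0.0224
```

```bash
python3 -c "
from h import *
nx()"
```

```text
t 10.6 press xy -31.8 -31.6 z 163.0 r 44.9 ang -135.18 F xyz 3.9 1.71 -0.89 Frad -3.97 Ftan(ccw+) 1.54 w 22.4 rot [ 0.0008 -0.0002 -0.0003]
-> dx 4.8 dy -4.3 mid r [np.float64(2.3), np.float64(-2.3)]
```

Call:
play_rows(motion=[0,0,0,0.5,-0.4,0,-1,0,0,0,1,-0.8,0,-1,0,0,0,1.5,-1.3,0,-1,0,0,0,2,-1.8,0,-1,0,0,0,2.5,-2.2,0,-1,0,0,0,3,-2.6,0,-1,0,0,0,3.5,-3.1,0,-1,0,0,0,4,-3.4,0,-1,0,0,0,4.5,-3.8,0,-1,0,0,0,5,-4.1,0,-1])

```text
time: 11.6
ee_pos: [0.4571, -0.0927, 0.163]
orientation: [[0.183, 0.983, 0.001], [0.983, -0.183, -0.0], [0.0, 0.001, -1.0]]
wrist_force: [4.7, -0.7, -0.3]
width: 0.0223
```

```bash
python3 -c "
from h import *
nx()"
```

```text
t 11.6 press xy -36.0 -26.8 z 163.0 r 44.9 ang -143.42 F xyz 4.8 0.13 -0.35 Frad -3.93 Ftan(ccw+) 2.76 w 22.3 rot [ 0.0007 -0.     -0.0004]
-> dx 5.4 dy -3.6 mid r [np.float64(2.6), np.float64(-1.9)]
```

Call:
play_rows(motion=[0,0,0,0.5,-0.3,0,-1,0,0,0,1,-0.7,0,-1,0,0,0,1.6,-1.1,0,-1,0,0,0,2.1,-1.5,0,-1,0,0,0,2.7,-1.9,0,-1,0,0,0,3.2,-2.2,0,-1,0,0,0,3.8,-2.6,0,-1,0,0,0,4.4,-2.9,0,-1,0,0,0,5,-3.2,0,-1,0,0,0,5.5,-3.4,0,-1])

```text
time: 12.6
ee_pos: [0.4547, -0.0868, 0.163]
orientation: [[0.183, 0.983, 0.0], [0.983, -0.183, -0.0], [-0.0, 0.0, -1.0]]
wrist_force: [3.0, -0.1, -0.3]
width: 0.0224
```

```bash
python3 -c "
from h import *
nx()"
```

```text
t 12.6 press xy -39.5 -21.3 z 163.0 r 44.9 ang -151.64 F xyz 2.95 0.4 -0.26 Frad -2.79 Ftan(ccw+) 1.05 w 22.4 rot [ 0.0005  0.0001 -0.0005]
-> dx 5.9 dy -2.7 mid r [np.float64(2.9), np.float64(-1.5)]
```

Call:
play_rows(motion=[0,0,0,0.6,-0.3,0,-1,0,0,0,1.2,-0.6,0,-1,0,0,0,1.8,-0.9,0,-1,0,0,0,2.4,-1.2,0,-1,0,0,0,3,-1.5,0,-1,0,0,0,3.6,-1.8,0,-1,0,0,0,4.2,-2,0,-1,0,0,0,4.8,-2.2,0,-1,0,0,0,5.4,-2.4,0,-1,0,0,0,6,-2.6,0,-1])

```text
time: 13.6
ee_pos: [0.4531, -0.0805, 0.163]
orientation: [[0.183, 0.983, 0.0], [0.983, -0.183, -0.0], [-0.0, 0.0, -1.0]]
wrist_force: [3.9, -1.4, 0.3]
width: 0.0221
```

```bash
python3 -c "
from h import *
nx()"
```

```text
t 13.6 press xy -42.2 -15.4 z 163.0 r 45.0 ang -159.91 F xyz 4.12 -0.69 0.3 Frad -3.63 Ftan(ccw+) 2.07 w 22.1 rot [ 0.0003  0.0003 -0.0006]
-> dx 6.3 dy -1.8 mid r [np.float64(3.1), np.float64(-1.0)]
```

Call:
play_rows(motion=[0,0,0,0.6,-0.2,0,-1,0,0,0,1.2,-0.4,0,-1,0,0,0,1.9,-0.6,0,-1,0,0,0,2.5,-0.8,0,-1,0,0,0,3.1,-1,0,-1,0,0,0,3.8,-1.2,0,-1,0,0,0,4.4,-1.3,0,-1,0,0,0,5.1,-1.5,0,-1,0,0,0,5.7,-1.6,0,-1,0,0,0,6.4,-1.7,0,-1])

```text
time: 14.6
ee_pos: [0.4524, -0.074, 0.163]
orientation: [[0.183, 0.983, -0.0], [0.983, -0.183, -0.0], [-0.001, 0.0, -1.0]]
wrist_force: [2.6, -2.6, 0.7]
width: 0.0225
```

```bash
python3 -c "
from h import *
nx()"
```

```text
t 14.6 press xy -44.1 -9.2 z 163.0 r 45.0 ang -168.26 F xyz 3.05 -2.13 0.71 Frad -2.55 Ftan(ccw+) 2.7 w 22.5 rot [ 0.      0.0005 -0.0007]
-> dx 6.5 dy -0.8 mid r [np.float64(3.2), np.float64(-0.5)]
```

Call:
play_rows(motion=[0,0,0,0.6,-0.1,0,-1,0,0,0,1.3,-0.2,0,-1,0,0,0,1.9,-0.3,0,-1,0,0,0,2.6,-0.4,0,-1,0,0,0,3.2,-0.5,0,-1,0,0,0,3.9,-0.6,0,-1,0,0,0,4.5,-0.7,0,-1,0,0,0,5.2,-0.7,0,-1,0,0,0,5.9,-0.8,0,-1,0,0,0,6.6,-0.8,0,-1])

```text
time: 15.6
ee_pos: [0.4527, -0.0673, 0.163]
orientation: [[0.183, 0.983, -0.0], [0.983, -0.183, -0.001], [-0.001, -0.0, -1.0]]
wrist_force: [3.0, -1.9, 1.0]
width: 0.022
```

```bash
python3 -c "
from h import *
nx()"
```

```text
t 15.6 press xy -45.0 -2.6 z 163.0 r 45.0 ang -176.72 F xyz 3.33 -1.29 0.99 Frad -3.25 Ftan(ccw+) 1.47 w 22.0 rot [-0.0002  0.0006 -0.0007]
-> dx 6.5 dy 0.1 mid r [np.float64(3.3), np.float64(-0.0)]
```

Call:
play_rows(motion=[0,0,0,0.6,0,0,-1,0,0,0,1.3,0,0,-1,0,0,0,1.9,0,0,-1,0,0,0,2.6,0,0,-1,0,0,0,3.2,0,0,-1,0,0,0,3.9,0,0,-1,0,0,0,4.5,0,0,-1,0,0,0,5.2,0.1,0,-1,0,0,0,5.9,0.1,0,-1,0,0,0,6.6,0.2,0,-1])

```text
time: 16.6
ee_pos: [0.454, -0.0608, 0.1629]
orientation: [[0.183, 0.983, -0.001], [0.983, -0.183, -0.001], [-0.001, -0.001, -1.0]]
wrist_force: [1.5, -2.5, 1.3]
width: 0.0223
```

```bash
python3 -c "
from h import *
nx()"
```

```text
t 16.6 press xy -44.9 4.0 z 162.9 r 45.1 ang 174.9 F xyz 1.92 -2.2 1.31 Frad -2.11 Ftan(ccw+) 2.02 w 22.3 rot [-0.0007  0.0007 -0.0008]
-> dx 6.4 dy 1.2 mid r [np.float64(3.2), np.float64(0.5)]
```

Call:
play_rows(motion=[0,0,0,0.6,0,0,-1,0,0,0,1.3,0.1,0,-1,0,0,0,1.9,0.2,0,-1,0,0,0,2.6,0.3,0,-1,0,0,0,3.2,0.4,0,-1,0,0,0,3.9,0.6,0,-1,0,0,0,4.5,0.8,0,-1,0,0,0,5.1,0.9,0,-1,0,0,0,5.8,1.1,0,-1,0,0,0,6.4,1.2,0,-1])

```text
time: 17.6
ee_pos: [0.4562, -0.0547, 0.1629]
orientation: [[0.183, 0.983, -0.001], [0.983, -0.183, -0.0], [-0.001, -0.001, -1.0]]
wrist_force: [-0.2, -1.2, 3.2]
width: 0.0221
```

```bash
python3 -c "
from h import *
nx()"
```

```text
t 17.6 press xy -43.9 10.5 z 162.9 r 45.1 ang 166.56 F xyz 0.04 -1.2 3.23 Frad -0.32 Ftan(ccw+) 1.16 w 22.1 rot [-0.0011  0.0006 -0.0008]
-> dx 6.2 dy 2.1 mid r [np.float64(3.1), np.float64(1.0)]
```

Call:
play_rows(motion=[0,0,0,0.6,0.1,0,-1,0,0,0,1.3,0.3,0,-1,0,0,0,1.9,0.5,0,-1,0,0,0,2.5,0.7,0,-1,0,0,0,3.1,0.9,0,-1,0,0,0,3.8,1.1,0,-1,0,0,0,4.4,1.4,0,-1,0,0,0,5,1.7,0,-1,0,0,0,5.6,1.9,0,-1,0,0,0,6.2,2.2,0,-1])

```text
time: 18.6
ee_pos: [0.4593, -0.0488, 0.1629]
orientation: [[0.183, 0.983, -0.002], [0.983, -0.183, -0.0], [-0.0, -0.002, -1.0]]
wrist_force: [-0.2, -1.6, 3.6]
width: 0.022
```

```bash
python3 -c "
from h import *
nx()"
```

```text
t 18.6 press xy -41.9 16.8 z 162.9 r 45.2 ang 158.16 F xyz 0.15 -1.62 3.65 Frad -0.74 Ftan(ccw+) 1.45 w 22.0 rot [-0.0016  0.0004 -0.0008]
-> dx 5.8 dy 3.0 mid r [np.float64(2.9), np.float64(1.5)]
```

Call:
play_rows(motion=[-0.001,0,-0.001,0.6,0.2,0,-1,-0.001,0,-0.001,1.2,0.4,0,-1,-0.001,0,-0.001,1.8,0.7,0,-1,-0.001,0,-0.001,2.4,1,0,-1,-0.001,0,-0.001,3,1.4,0,-1,-0.001,0,-0.001,3.6,1.7,0,-1,-0.001,0,-0.001,4.2,2,0,-1,-0.001,0,-0.001,4.8,2.4,0,-1,-0.001,0,-0.001,5.3,2.7,0,-1,-0.001,0,-0.001,5.9,3.1,0,-1])

```text
time: 19.6
ee_pos: [0.4632, -0.0434, 0.1629]
orientation: [[0.182, 0.983, -0.001], [0.983, -0.182, -0.0], [-0.0, -0.001, -1.0]]
wrist_force: [-0.8, -2.3, 3.9]
width: 0.0217
```

```bash
python3 -c "
from h import *
nx()"
```

```text
t 19.6 press xy -39.0 22.9 z 162.9 r 45.2 ang 149.64 F xyz -0.36 -2.42 3.86 Frad -0.91 Ftan(ccw+) 2.27 w 21.7 rot [-0.0012  0.0002  0.0003]
-> dx 5.2 dy 3.9 mid r [np.float64(2.6), np.float64(2.0)]
```

Call:
play_rows(motion=[-0.001,0,0,0.6,0.3,0,-1,-0.001,0,0,1.1,0.7,0,-1,-0.001,0,0,1.6,1.1,0,-1,-0.001,0,0,2.2,1.5,0,-1,-0.001,0,0,2.7,1.9,0,-1,-0.001,0,0,3.2,2.3,0,-1,-0.001,0,0,3.8,2.7,0,-1,-0.001,0,0,4.3,3.1,0,-1,-0.001,0,0,4.8,3.5,0,-1,-0.001,0,0,5.3,3.9,0,-1])

```text
time: 20.6
ee_pos: [0.4679, -0.0386, 0.1629]
orientation: [[0.182, 0.983, -0.001], [0.983, -0.182, 0.0], [0.0, -0.001, -1.0]]
wrist_force: [-0.7, -1.8, 6.3]
width: 0.0219
```

```bash
python3 -c "
from h import *
nx()"
```

```text
t 20.6 press xy -35.3 28.4 z 162.9 r 45.3 ang 141.14 F xyz -0.33 -1.87 6.28 Frad -0.92 Ftan(ccw+) 1.66 w 21.9 rot [-0.0006 -0.      0.0005]
-> dx 4.6 dy 4.7 mid r [np.float64(2.3), np.float64(2.4)]
```

Call:
play_rows(motion=[0,0,0,0.5,0.4,-0.2,-1,0,0,0,1,0.8,-0.4,-1,0,0,0,1.4,1.3,-0.5,-1,0,0,0,1.9,1.8,-0.5,-1,0,0,0,2.4,2.3,-0.5,-1,0,0,0,2.9,2.8,-0.5,-1,0,0,0,3.3,3.3,-0.5,-1,0,0,0,3.8,3.8,-0.5,-1,0,0,0,4.2,4.3,-0.5,-1,0,0,0,4.6,4.8,-0.5,-1])

```text
time: 21.6
ee_pos: [0.4732, -0.0348, 0.1631]
orientation: [[0.182, 0.983, -0.001], [0.983, -0.182, 0.0], [0.0, -0.001, -1.0]]
wrist_force: [-1.7, -2.3, -1.6]
width: 0.0225
```

```bash
python3 -c "
from h import *
nx()"
```

```text
t 21.6 press xy -30.8 33.1 z 163.1 r 45.2 ang 132.96 F xyz -1.25 -2.57 -1.56 Frad -1.03 Ftan(ccw+) 2.67 w 22.5 rot [-0.0015 -0.      0.0005]
-> dx 3.9 dy 5.2 mid r [np.float64(2.0), np.float64(2.6)]
```

Before going on, I'll check the stiffness in press x with a radial push here.

Call:
play_rows(motion=[0,0,0,0.2,-0.2,0,-1,0,0,0,0.5,-0.4,0,-1,0,0,0,0.8,-0.7,0,-1,0,0,0,1.1,-1,0,-1,0,0,0,1.4,-1.3,0,-1,0,0,0,1.7,-1.6,0,-1,0,0,0,2,-1.9,0,-1,0,0,0,2.3,-2.2,0,-1,0,0,0,2.6,-2.5,0,-1,0,0,0,2.9,-2.7,0,-1])

```text
time: 22.6
ee_pos: [0.4729, -0.0344, 0.1631]
orientation: [[0.184, 0.983, 0.003], [0.983, -0.184, -0.004], [-0.004, 0.004, -1.0]]
wrist_force: [4.5, -7.6, -7.7]
width: 0.0221
```

```bash
python3 -c "
from h import *
nx()"
```

```text
t 22.6 press xy -31.1 33.4 z 163.1 r 45.7 ang 132.93 F xyz 5.78 -6.7 -7.67 Frad -8.84 Ftan(ccw+) 0.33 w 22.1 rot [ 0.0041  0.0038 -0.0014]
-> dx 3.6 dy 5.5 mid r [np.float64(1.6), np.float64(2.9)]
```

Call:
play_rows(motion=[0.003,0.003,-0.001,0,0.9,0,-1,0.003,0.003,-0.001,0.2,1.5,0,-1,0.003,0.003,-0.001,0.5,2,0,-1,0.003,0.003,-0.001,0.9,2.5,0,-1,0.003,0.003,-0.001,1.3,3,0,-1,0.003,0.003,-0.001,1.7,3.5,0,-1,0.003,0.003,-0.001,2.1,4,0,-1,0.003,0.003,-0.001,2.5,4.5,0,-1,0.003,0.003,-0.001,2.9,5,0,-1,0.003,0.003,-0.001,3.2,5.4,0,-1])

```text
time: 23.6
ee_pos: [0.4787, -0.0318, 0.163]
orientation: [[0.182, 0.983, 0.0], [0.983, -0.182, -0.0], [-0.0, 0.0, -1.0]]
wrist_force: [-3.1, -0.2, 1.8]
width: 0.0219
```

```bash
python3 -c "
from h import *
nx(-7.8)"
```

```text
t 23.6 press xy -25.9 37.1 z 163.0 r 45.3 ang 124.96 F xyz -3.01 -0.77 1.78 Frad 1.1 Ftan(ccw+) 2.91 w 21.9 rot [ 0.0005  0.0002 -0.0001]
-> dx 2.9 dy 5.4 mid r [np.float64(1.4), np.float64(2.7)]
```

Call:
play_rows(motion=[0,0,0,0.4,0.5,0,-1,0,0,0,0.7,1,0,-1,0,0,0,1.1,1.6,0,-1,0,0,0,1.4,2.1,0,-1,0,0,0,1.7,2.7,0,-1,0,0,0,2,3.2,0,-1,0,0,0,2.3,3.8,0,-1,0,0,0,2.5,4.3,0,-1,0,0,0,2.8,4.9,0,-1,0,0,0,3.1,5.4,0,-1])

```text
time: 24.6
ee_pos: [0.4846, -0.0295, 0.163]
orientation: [[0.182, 0.983, 0.0], [0.983, -0.182, -0.0], [0.0, 0.0, -1.0]]
wrist_force: [-1.6, 0.0, -0.4]
width: 0.022
```

```bash
python3 -c "
from h import *
nx(-7.8)"
```

```text
t 24.6 press xy -20.5 40.4 z 163.0 r 45.3 ang 116.96 F xyz -1.53 -0.26 -0.37 Frad 0.46 Ftan(ccw+) 1.48 w 22.0 rot [ 0.0004 -0.      0.0001]
-> dx 2.1 dy 5.8 mid r [np.float64(1.0), np.float64(2.9)]
```

Call:
play_rows(motion=[0,0,0,0.3,0.5,0,-1,0,0,0,0.6,1.1,0,-1,0,0,0,0.9,1.7,0,-1,0,0,0,1.2,2.3,0,-1,0,0,0,1.5,2.9,0,-1,0,0,0,1.7,3.5,0,-1,0,0,0,1.9,4.1,0,-1,0,0,0,2.1,4.7,0,-1,0,0,0,2.2,5.3,0,-1,0,0,0,2.4,5.8,0,-1])

```text
time: 25.6
ee_pos: [0.4908, -0.0281, 0.163]
orientation: [[0.182, 0.983, 0.0], [0.983, -0.182, 0.0], [0.0, 0.0, -1.0]]
wrist_force: [-2.7, -0.6, -0.1]
width: 0.0219
```

```bash
python3 -c "
from h import *
nx(-7.8)"
```

```text
t 25.6 press xy -14.7 42.9 z 163.0 r 45.4 ang 108.93 F xyz -2.58 -1.04 -0.1 Frad -0.15 Ftan(ccw+) 2.77 w 21.9 rot [ 0.0003 -0.0001  0.0001]
-> dx 1.3 dy 6.0 mid r [np.float64(0.6), np.float64(3.0)]
```

Call:
play_rows(motion=[0,0,0,0.2,0.6,0,-1,0,0,0,0.4,1.2,0,-1,0,0,0,0.6,1.8,0,-1,0,0,0,0.8,2.4,0,-1,0,0,0,1,3,0,-1,0,0,0,1.2,3.6,0,-1,0,0,0,1.3,4.2,0,-1,0,0,0,1.4,4.8,0,-1,0,0,0,1.5,5.4,0,-1,0,0,0,1.6,6,0,-1])

```text
time: 26.6
ee_pos: [0.497, -0.0276, 0.1631]
orientation: [[0.182, 0.983, 0.0], [0.983, -0.182, 0.0], [0.0, 0.0, -1.0]]
wrist_force: [-2.3, -0.8, 0.6]
width: 0.0223
```

```bash
python3 -c "
from h import *
nx(-7.8)"
```

```text
t 26.6 press xy -8.7 44.5 z 163.1 r 45.4 ang 100.99 F xyz -2.08 -1.24 0.56 Frad -0.83 Ftan(ccw+) 2.27 w 22.3 rot [ 0.0003 -0.0002  0.0002]
-> dx 0.4 dy 6.1 mid r [np.float64(0.1), np.float64(3.1)]
```

Call:
play_rows(motion=[0,0,0,0.1,0.6,0,-1,0,0,0,0.3,1.2,0,-1,0,0,0,0.4,1.8,0,-1,0,0,0,0.5,2.4,0,-1,0,0,0,0.6,3.1,0,-1,0,0,0,0.7,3.7,0,-1,0,0,0,0.7,4.3,0,-1,0,0,0,0.8,4.9,0,-1,0,0,0,0.8,5.5,0,-1,0,0,0,0.8,6.1,0,-1])

```text
time: 27.6
ee_pos: [0.5032, -0.0279, 0.163]
orientation: [[0.182, 0.983, 0.0], [0.983, -0.182, 0.0], [0.0, 0.0, -1.0]]
wrist_force: [-2.1, -0.5, 0.6]
width: 0.0221
```

```bash
python3 -c "
from h import *
nx(-7.8)"
```

```text
t 27.6 press xy -2.6 45.4 z 163.0 r 45.4 ang 93.24 F xyz -1.94 -0.89 0.57 Frad -0.78 Ftan(ccw+) 1.99 w 22.1 rot [ 0.0002 -0.0002  0.0002]
-> dx -0.5 dy 6.1 mid r [np.float64(-0.4), np.float64(3.1)]
```

Call:
play_rows(motion=[0,0,0,0,0.6,0,-1,0,0,0,0.1,1.2,0,-1,0,0,0,0.1,1.8,0,-1,0,0,0,0.1,2.4,0,-1,0,0,0,0.1,3.1,0,-1,0,0,0,0.1,3.7,0,-1,0,0,0,0,4.3,0,-1,0,0,0,0,4.9,0,-1,0,0,0,-0.1,5.5,0,-1,0,0,0,-0.1,6.1,0,-1])

```text
time: 28.6
ee_pos: [0.5092, -0.0291, 0.163]
orientation: [[0.182, 0.983, 0.0], [0.983, -0.182, 0.0], [0.0, 0.0, -1.0]]
wrist_force: [-3.5, 0.3, 0.4]
width: 0.022
```

```bash
python3 -c "
from h import *
nx(-7.8)"
```

```text
t 28.6 press xy 3.6 45.3 z 163.0 r 45.5 ang 85.47 F xyz -3.48 -0.33 0.45 Frad -0.6 Ftan(ccw+) 3.44 w 22.0 rot [ 0.0002 -0.0003  0.0002]
-> dx -1.4 dy 6.0 mid r [np.float64(-0.8), np.float64(3.0)]
```

Call:
play_rows(motion=[0,0,0,0,0.6,0,-1,0,0,0,-0.1,1.2,0,-1,0,0,0,-0.1,1.8,0,-1,0,0,0,-0.2,2.4,0,-1,0,0,0,-0.3,3,0,-1,0,0,0,-0.4,3.6,0,-1,0,0,0,-0.5,4.2,0,-1,0,0,0,-0.7,4.8,0,-1,0,0,0,-0.8,5.4,0,-1,0,0,0,-0.9,6,0,-1])

```text
time: 29.6
ee_pos: [0.5128, -0.0301, 0.1628]
orientation: [[0.181, 0.983, -0.005], [0.983, -0.181, 0.002], [0.001, -0.005, -1.0]]
wrist_force: [-8.5, 1.4, 5.3]
width: 0.0222
```

```bash
python3 -c "
from h import *
nx(-7.8)"
```

```text
t 29.6 press xy 7.3 44.9 z 162.8 r 45.5 ang 80.76 F xyz -8.59 -0.2 5.29 Frad -1.57 Ftan(ccw+) 8.44 w 22.2 rot [-0.0052 -0.0012  0.0008]
-> dx -1.9 dy 5.9 mid r [np.float64(-1.1), np.float64(2.9)]
```

Resistance at 80.8° with the tangential force up to 8.4 N suggests the stop. I'll confirm with a small, gentle push.

Call:
play_rows(motion=[-0.002,0,0,0,0.2,0,-1,-0.005,-0.001,0,0,0.4,0,-1,-0.005,-0.001,0,-0.1,0.6,0,-1,-0.005,-0.001,0,-0.1,0.8,0,-1,-0.005,-0.001,0,-0.2,1,0,-1,-0.005,-0.001,0,-0.2,1.2,0,-1,-0.005,-0.001,0,-0.3,1.5,0,-1,-0.005,-0.001,0,-0.3,1.8,0,-1,-0.005,-0.001,0,-0.4,2.1,0,-1,-0.005,-0.001,0,-0.4,2.5,0,-1])

```text
time: 30.6
ee_pos: [0.5129, -0.0301, 0.1628]
orientation: [[0.181, 0.983, -0.006], [0.983, -0.181, 0.002], [0.001, -0.006, -1.0]]
wrist_force: [-9.5, 1.3, 6.7]
width: 0.0224
```

```bash
python3 -c "
from h import *
nx(30)
x,y,a=st(); arc((x,y,a),[5,12,24,36,48,60,72,84,96,108],45.2)
"
```

```text
t 30.6 press xy 7.4 45.0 z 162.8 r 45.6 ang 80.67 F xyz -9.58 -0.5 6.68 Frad -2.04 Ftan(ccw+) 9.37 w 22.4 rot [-0.0059 -0.0012  0.0012]
-> dx -2.9 dy -23.3 mid r [np.float64(-0.2), np.float64(-11.8)]
t 30.6 press xy 7.4 45.0 z 162.8 r 45.6 ang 80.67 F xyz -9.58 -0.5 6.68 Frad -2.04 Ftan(ccw+) 9.37 w 22.4 rot [-0.0059 -0.0012  0.0012]
   5.0: dx(pressY)     0.1 dy(pressX)    -4.0
  12.0: dx(pressY)     0.1 dy(pressX)    -9.5
  24.0: dx(pressY)    -1.3 dy(pressX)   -18.8
  36.0: dx(pressY)    -4.6 dy(pressX)   -27.7
  48.0: dx(pressY)    -9.7 dy(pressX)   -35.6
  60.0: dx(pressY)   -16.4 dy(pressX)   -42.4
  72.0: dx(pressY)   -24.3 dy(pressX)   -47.5
  84.0: dx(pressY)   -33.1 dy(pressX)   -51.0
  96.0: dx(pressY)   -42.4 dy(pressX)   -52.5
 108.0: dx(pressY)   -51.8 dy(pressX)   -52.1
```

The stop is confirmed: the handle didn't move, with 9.4 N at it against the collar's 22 N, at handle angle 80.7°. Total travel was about 297°, or 0.83 turns. Now I'll back off, counting unwrapped angle.

Call:
play_rows(motion=[-0.003,0,0,0.1,-4,0,-1,-0.006,-0.001,0.001,0.1,-9.5,0,-1,-0.006,-0.001,0.001,-1.3,-18.8,0,-1,-0.006,-0.001,0.001,-4.6,-27.7,0,-1,-0.006,-0.001,0.001,-9.7,-35.6,0,-1,-0.006,-0.001,0.001,-16.4,-42.4,0,-1,-0.006,-0.001,0.001,-24.3,-47.5,0,-1,-0.006,-0.001,0.001,-33.1,-51,0,-1,-0.006,-0.001,0.001,-42.4,-52.5,0,-1,-0.006,-0.001,0.001,-51.8,-52.1,0,-1])

```text
time: 31.6
ee_pos: [0.4524, -0.0714, 0.1631]
orientation: [[0.182, 0.983, 0.001], [0.983, -0.182, 0.002], [0.002, 0.001, -1.0]]
wrist_force: [5.3, 3.4, -4.1]
width: 0.0224
```

```bash
python3 -c "
from h import *
a=st(); arc(a,[6,18,30,42,54,66,78,92,106,120],45.)
"
```

```text
t 31.6 press xy -44.6 -6.6 z 163.1 r 45.1 ang -171.54 F xyz 4.61 4.3 -4.13 Frad -5.2 Ftan(ccw+) -3.57 w 22.4 rot [ 0.0007 -0.0019  0.0006]
   6.0: dx(pressY)    -4.6 dy(pressX)     1.0
  18.0: dx(pressY)   -13.4 dy(pressX)     4.3
  30.0: dx(pressY)   -21.4 dy(pressX)     9.3
  42.0: dx(pressY)   -28.1 dy(pressX)    15.9
  54.0: dx(pressY)   -33.3 dy(pressX)    23.8
  66.0: dx(pressY)   -36.7 dy(pressX)    32.5
  78.0: dx(pressY)   -38.3 dy(pressX)    41.8
  92.0: dx(pressY)   -37.6 dy(pressX)    52.8
 106.0: dx(pressY)   -34.3 dy(pressX)    63.2
 120.0: dx(pressY)   -28.6 dy(pressX)    72.6
```

Call:
play_rows(motion=[0,-0.001,0,-4.6,1,0,-1,0,-0.001,0,-13.4,4.3,0,-1,0,-0.001,0,-21.4,9.3,0,-1,0,-0.001,0,-28.1,15.9,0,-1,0,-0.001,0,-33.3,23.8,0,-1,0,-0.001,0,-36.7,32.5,0,-1,0,-0.001,0,-38.3,41.8,0,-1,0,-0.001,0,-37.6,52.8,0,-1,0,-0.001,0,-34.3,63.2,0,-1,0,-0.001,0,-28.6,72.6,0,-1])

```text
time: 32.6
ee_pos: [0.5172, -0.1135, 0.1628]
orientation: [[0.183, 0.983, -0.004], [0.983, -0.183, 0.001], [-0.0, -0.004, -1.0]]
wrist_force: [-4.7, 4.2, 4.2]
width: 0.0222
```

```bash
python3 -c "
from h import *
a=st(); arc(a,[10,24,38,52,66,80,94,108,122,136],45.)
"
```

```text
t 32.6 press xy 26.9 -36.3 z 162.8 r 45.1 ang -53.5 F xyz -5.43 3.28 4.24 Frad -5.86 Ftan(ccw+) -2.42 w 22.2 rot [-0.0042  0.0001 -0.0007]
  10.0: dx(pressY)     5.3 dy(pressX)     5.8
  24.0: dx(pressY)    14.1 dy(pressX)    12.3
  38.0: dx(pressY)    24.3 dy(pressX)    16.5
  52.0: dx(pressY)    35.1 dy(pressX)    18.1
  66.0: dx(pressY)    46.0 dy(pressX)    17.1
  80.0: dx(pressY)    56.4 dy(pressX)    13.4
  94.0: dx(pressY)    65.5 dy(pressX)     7.4
 108.0: dx(pressY)    72.9 dy(pressX)    -0.7
 122.0: dx(pressY)    78.1 dy(pressX)   -10.4
 136.0: dx(pressY)    80.9 dy(pressX)   -21.0
```

Call:
play_rows(motion=[-0.004,0,0,5.3,5.8,0,-1,-0.004,0,0,14.1,12.3,0,-1,-0.004,0,0,24.3,16.5,0,-1,-0.004,0,0,35.1,18.1,0,-1,-0.004,0,0,46,17.1,0,-1,-0.004,0,0,56.4,13.4,0,-1,-0.004,0,0,65.5,7.4,0,-1,-0.004,0,0,72.9,-0.7,0,-1,-0.004,0,0,78.1,-10.4,0,-1,-0.004,0,0,80.9,-21,0,-1])

```text
time: 33.6
ee_pos: [0.5114, -0.0296, 0.163]
orientation: [[0.182, 0.983, 0.002], [0.983, -0.182, -0.0], [-0.0, 0.002, -1.0]]
wrist_force: [2.3, -4.8, -1.0]
width: 0.0225
```

```bash
python3 -c "
from h import *
a=st(); arc(a,[10,24,38,52,66,80,94,108,122,136],45.)
"
```

```text
t 33.6 press xy 5.8 45.2 z 163.0 r 45.6 ang 82.67 F xyz 3.09 -4.29 -0.95 Frad -3.86 Ftan(ccw+) -3.61 w 22.5 rot [0.0019 0.0001 0.0001]
  10.0: dx(pressY)    -0.2 dy(pressX)    -7.9
  24.0: dx(pressY)    -2.1 dy(pressX)   -18.7
  38.0: dx(pressY)    -6.5 dy(pressX)   -28.8
  52.0: dx(pressY)   -13.2 dy(pressX)   -37.4
  66.0: dx(pressY)   -21.8 dy(pressX)   -44.3
  80.0: dx(pressY)   -31.8 dy(pressX)   -48.8
  94.0: dx(pressY)   -42.6 dy(pressX)   -50.7
 108.0: dx(pressY)   -53.5 dy(pressX)   -50.0
 122.0: dx(pressY)   -64.0 dy(pressX)   -46.7
 136.0: dx(pressY)   -73.3 dy(pressX)   -40.9
```

Backed off 362° (one turn plus 2°). Starting the second turn.

Call:
play_rows(motion=[0.002,0,0,-0.2,-7.9,0,-1,0.002,0,0,-2.1,-18.7,0,-1,0.002,0,0,-6.5,-28.8,0,-1,0.002,0,0,-13.2,-37.4,0,-1,0.002,0,0,-21.8,-44.3,0,-1,0.002,0,0,-31.8,-48.8,0,-1,0.002,0,0,-42.6,-50.7,0,-1,0.002,0,0,-53.5,-50,0,-1,0.002,0,0,-64,-46.7,0,-1,0.002,0,0,-73.3,-40.9,0,-1])

```text
time: 34.6
ee_pos: [0.4573, -0.0933, 0.1629]
orientation: [[0.182, 0.983, -0.002], [0.983, -0.182, 0.003], [0.003, -0.002, -1.0]]
wrist_force: [3.4, 4.1, 0.4]
width: 0.0221
```

```bash
python3 -c "
from h import *
a=st(); arc(a,[10,24,38,52,66,80,94,108,122,136],45.)
"
```

```text
t 34.6 press xy -35.7 -27.3 z 162.9 r 45.0 ang -142.58 F xyz 2.59 4.62 0.39 Frad -4.86 Ftan(ccw+) -2.1 w 22.1 rot [-0.0021 -0.0027  0.0007]
  10.0: dx(pressY)    -5.8 dy(pressX)     5.3
  24.0: dx(pressY)   -12.2 dy(pressX)    14.2
  38.0: dx(pressY)   -16.2 dy(pressX)    24.4
  52.0: dx(pressY)   -17.7 dy(pressX)    35.3
  66.0: dx(pressY)   -16.4 dy(pressX)    46.2
  80.0: dx(pressY)   -12.6 dy(pressX)    56.4
  94.0: dx(pressY)    -6.4 dy(pressX)    65.5
 108.0: dx(pressY)     1.8 dy(pressX)    72.8
 122.0: dx(pressY)    11.5 dy(pressX)    77.9
 136.0: dx(pressY)    22.2 dy(pressX)    80.4
```

Call:
play_rows(motion=[-0.002,-0.002,0,-5.8,5.3,0,-1,-0.002,-0.002,0,-12.2,14.2,0,-1,-0.002,-0.002,0,-16.2,24.4,0,-1,-0.002,-0.002,0,-17.7,35.3,0,-1,-0.002,-0.002,0,-16.4,46.2,0,-1,-0.002,-0.002,0,-12.6,56.4,0,-1,-0.002,-0.002,0,-6.4,65.5,0,-1,-0.002,-0.002,0,1.8,72.8,0,-1,-0.002,-0.002,0,11.5,77.9,0,-1,-0.002,-0.002,0,22.2,80.4,0,-1])

```text
time: 35.6
ee_pos: [0.5395, -0.0898, 0.1628]
orientation: [[0.184, 0.983, -0.004], [0.983, -0.184, -0.005], [-0.005, -0.003, -1.0]]
wrist_force: [-3.7, -2.4, 4.6]
width: 0.0223
```

```bash
python3 -c "
from h import *
a=st(); arc(a,[10,24,38,52,66,80,94,108,122,136],45.)
"
```

```text
t 35.6 press xy 44.4 -8.9 z 162.8 r 45.3 ang -11.29 F xyz -3.19 -2.98 4.63 Frad -2.54 Ftan(ccw+) -3.55 w 22.3 rot [-0.0028  0.0052 -0.0016]
  10.0: dx(pressY)     7.9 dy(pressX)     0.6
  24.0: dx(pressY)    18.8 dy(pressX)    -0.5
  38.0: dx(pressY)    29.1 dy(pressX)    -4.2
  52.0: dx(pressY)    38.2 dy(pressX)   -10.3
  66.0: dx(pressY)    45.6 dy(pressX)   -18.4
  80.0: dx(pressY)    50.8 dy(pressX)   -28.1
  94.0: dx(pressY)    53.5 dy(pressX)   -38.7
 108.0: dx(pressY)    53.6 dy(pressX)   -49.7
 122.0: dx(pressY)    51.0 dy(pressX)   -60.3
 136.0: dx(pressY)    45.9 dy(pressX)   -70.0
```

Call:
play_rows(motion=[-0.003,0.005,-0.001,7.9,0.6,0,-1,-0.003,0.005,-0.001,18.8,-0.5,0,-1,-0.003,0.005,-0.001,29.1,-4.2,0,-1,-0.003,0.005,-0.001,38.2,-10.3,0,-1,-0.003,0.005,-0.001,45.6,-18.4,0,-1,-0.003,0.005,-0.001,50.8,-28.1,0,-1,-0.003,0.005,-0.001,53.5,-38.7,0,-1,-0.003,0.005,-0.001,53.6,-49.7,0,-1,-0.003,0.005,-0.001,51,-60.3,0,-1,-0.003,0.005,-0.001,45.9,-70,0,-1])

```text
time: 36.6
ee_pos: [0.4788, -0.0314, 0.1629]
orientation: [[0.182, 0.983, 0.002], [0.983, -0.182, 0.0], [0.001, 0.002, -1.0]]
wrist_force: [4.6, -2.5, 1.3]
width: 0.0222
```

```bash
python3 -c "
from h import *
a=st(); arc(a,[10,24,38,52,66,80,94,108,122,136],45.)
"
```

```text
t 36.6 press xy -25.9 37.4 z 162.9 r 45.5 ang 124.7 F xyz 4.97 -1.58 1.31 Frad -4.13 Ftan(ccw+) -3.19 w 22.2 rot [ 0.0018 -0.0007  0.0001]
  10.0: dx(pressY)    -5.5 dy(pressX)    -5.7
  24.0: dx(pressY)   -14.1 dy(pressX)   -12.5
  38.0: dx(pressY)   -24.1 dy(pressX)   -17.0
  52.0: dx(pressY)   -34.9 dy(pressX)   -19.0
  66.0: dx(pressY)   -45.8 dy(pressX)   -18.3
  80.0: dx(pressY)   -56.3 dy(pressX)   -15.0
  94.0: dx(pressY)   -65.6 dy(pressX)    -9.2
 108.0: dx(pressY)   -73.2 dy(pressX)    -1.3
 122.0: dx(pressY)   -78.8 dy(pressX)     8.1
 136.0: dx(pressY)   -81.9 dy(pressX)    18.7
```

Backed off 764°. Next stretch is about 136°.

Call:
play_rows(motion=[0.002,-0.001,0,-5.5,-5.7,0,-1,0.002,-0.001,0,-14.1,-12.5,0,-1,0.002,-0.001,0,-24.1,-17,0,-1,0.002,-0.001,0,-34.9,-19,0,-1,0.002,-0.001,0,-45.8,-18.3,0,-1,0.002,-0.001,0,-56.3,-15,0,-1,0.002,-0.001,0,-65.6,-9.2,0,-1,0.002,-0.001,0,-73.2,-1.3,0,-1,0.002,-0.001,0,-78.8,8.1,0,-1,0.002,-0.001,0,-81.9,18.7,0,-1])

```text
time: 37.6
ee_pos: [0.4812, -0.115, 0.1627]
orientation: [[0.182, 0.983, -0.004], [0.983, -0.182, 0.003], [0.002, -0.005, -1.0]]
wrist_force: [-0.7, 5.5, 8.1]
width: 0.0217
```

```bash
python3 -c "
from h import *
a=st();T=80.9+1080-720-(np.degrees(a[2])+360)-0;print('total left',T); arc(a,[10,24,38,52,66,80,94,108,120,126],45.)
"
```

```text
t 37.6 press xy -8.3 -44.2 z 162.7 r 45.0 ang -100.59 F xyz -1.64 5.25 8.11 Frad -4.86 Ftan(ccw+) -2.58 w 21.7 rot [-0.0047 -0.0017 -0.0001]
total left 181.48790670146224
  10.0: dx(pressY)    -0.8 dy(pressX)     7.8
  24.0: dx(pressY)     0.4 dy(pressX)    18.7
  38.0: dx(pressY)     4.3 dy(pressX)    29.0
  52.0: dx(pressY)    10.5 dy(pressX)    38.0
  66.0: dx(pressY)    18.7 dy(pressX)    45.3
  80.0: dx(pressY)    28.4 dy(pressX)    50.4
  94.0: dx(pressY)    39.1 dy(pressX)    53.0
 108.0: dx(pressY)    50.0 dy(pressX)    52.9
 120.0: dx(pressY)    59.2 dy(pressX)    50.7
 126.0: dx(pressY)    63.5 dy(pressX)    48.9
```

Call:
play_rows(motion=[-0.004,-0.001,0,-0.8,7.8,-0.2,-1,-0.004,-0.001,0,0.4,18.7,-0.3,-1,-0.004,-0.001,0,4.3,29,-0.3,-1,-0.004,-0.001,0,10.5,38,-0.3,-1,-0.004,-0.001,0,18.7,45.3,-0.3,-1,-0.004,-0.001,0,28.4,50.4,-0.3,-1,-0.004,-0.001,0,39.1,53,-0.3,-1,-0.004,-0.001,0,50,52.9,-0.3,-1,-0.004,-0.001,0,59.2,50.7,-0.3,-1,-0.004,-0.001,0,63.5,48.9,-0.3,-1])

```text
time: 38.6
ee_pos: [0.5413, -0.0622, 0.163]
orientation: [[0.183, 0.983, -0.0], [0.983, -0.183, -0.001], [-0.001, 0.0, -1.0]]
wrist_force: [2.7, -1.9, 4.4]
width: 0.022
```

```bash
python3 -c "
from h import *
a=st();T=80.9-np.degrees(a[2]);print('total left',T); arc(a,np.r_[T*np.array([.12,.27,.42,.57,.72,.85,.95,1.])],45.4)
"
```

```text
t 38.6 press xy 41.2 18.6 z 163.0 r 45.2 ang 24.26 F xyz 3.0 -1.42 4.42 Frad 2.16 Ftan(ccw+) -2.52 w 22.0 rot [ 0.0001  0.001  -0.0003]
total left 56.63641683559851
   6.8: dx(pressY)     4.8 dy(pressX)    -2.3
  15.3: dx(pressY)    10.3 dy(pressX)    -6.2
  23.8: dx(pressY)    15.2 dy(pressX)   -10.9
  32.3: dx(pressY)    19.3 dy(pressX)   -16.2
  40.8: dx(pressY)    22.6 dy(pressX)   -22.1
  48.1: dx(pressY)    24.7 dy(pressX)   -27.5
  53.8: dx(pressY)    25.8 dy(pressX)   -31.8
  56.6: dx(pressY)    26.3 dy(pressX)   -34.0
```

Call:
play_rows(motion=[0,0,0,4.8,-2.3,0,-1,0,0,0,10.3,-6.2,0,-1,0,0,0,15.2,-10.9,0,-1,0,0,0,19.3,-16.2,0,-1,0,0,0,22.6,-22.1,0,-1,0,0,0,24.7,-27.5,0,-1,0,0,0,25.8,-31.8,0,-1,0,0,0,26.3,-34,0,-1,0,0,0,26.3,-34,0,-1,0,0,0,26.3,-34,0,-1])

```text
time: 39.6
ee_pos: [0.512, -0.0299, 0.1628]
orientation: [[0.183, 0.983, -0.002], [0.983, -0.183, -0.0], [-0.001, -0.002, -1.0]]
wrist_force: [0.2, 0.0, 5.7]
width: 0.0224
```

```bash
python3 -c "
from h import *
a=st()
"
```

```text
t 39.6 press xy 6.5 45.0 z 162.8 r 45.5 ang 81.83 F xyz 0.22 0.07 5.75 Frad 0.1 Ftan(ccw+) -0.21 w 22.4 rot [-0.0017  0.0006 -0.0003]
```

Back-off is 1081° (81.8° against 80.7° at the stop). I'll release with the jaws only partly open, because the inner finger faces the hub, and lift.

Call:
play_rows(motion=[0,0,0,0,0,0,-0.5,0,0,0,0,0,0,-0.2,0,0,0,0,0,0,-0.1,0,0,0,0,0,0,-0.1,0,0,0,0,0,-3,-0.1,0,0,0,0,0,-12,-0.1,0,0,0,0,0,-25,-0.1,0,0,0,0,0,-40,-0.1,0,0,0,0,0,-55,-0.1,0,0,0,0,0,-65,-0.1])

```text
time: 40.6
ee_pos: [0.513, -0.0301, 0.2302]
orientation: [[0.183, 0.983, 0.001], [0.983, -0.183, -0.0], [0.0, 0.001, -1.0]]
wrist_force: [0.3, 0.7, 0.2]
width: 0.0385
```

Run:
```python
from h import *
a=st()
t=r.camera("top");s=r.camera("scene")
crop(s,270,150,130,110,6,"pics/s6.png")
def red(c,x0,y0,x1,y1):
    i=c["img"][y0:y1,x0:x1].astype(int); m=(i[...,2]>130)&(i[...,1]<70)&(i[...,0]<70)
    y,x=np.nonzero(m); return x.mean()+x0,y.mean()+y0,len(x)
p=red(t,300,235,350,275);q=red(s,280,210,320,240);X=tri(t,p[:2],s,q[:2]);print(p,q,X, (X-AX)@PX,(X-AX)@PY)
print(rel([X[0],X[1],.245]),r.state()["joints"].round(3) if hasattr(r.state()["joints"],"round") else r.state()["joints"])
```

```text
t 40.6 press xy 7.5 45.0 z 230.2 r 45.6 ang 80.59 F xyz 0.2 0.76 0.19 Frad 0.79 Ftan(ccw+) -0.08 w 38.5 rot [ 0.0013 -0.0002 -0.0004]
(np.float64(nan), np.float64(nan), 0) (np.float64(299.2), np.float64(225.7), 30) [nan nan nan] nan nan
(array([ 0.0026, -0.0006, -0.0003]), array([nan, nan, nan])) [-0.51   0.28   0.674  1.655 -0.182  1.268  1.586]<stdin>:7: RuntimeWarning: Mean of empty slice.
  ret = ret.dtype.type(ret / rcount)
```

View pics/s6.png

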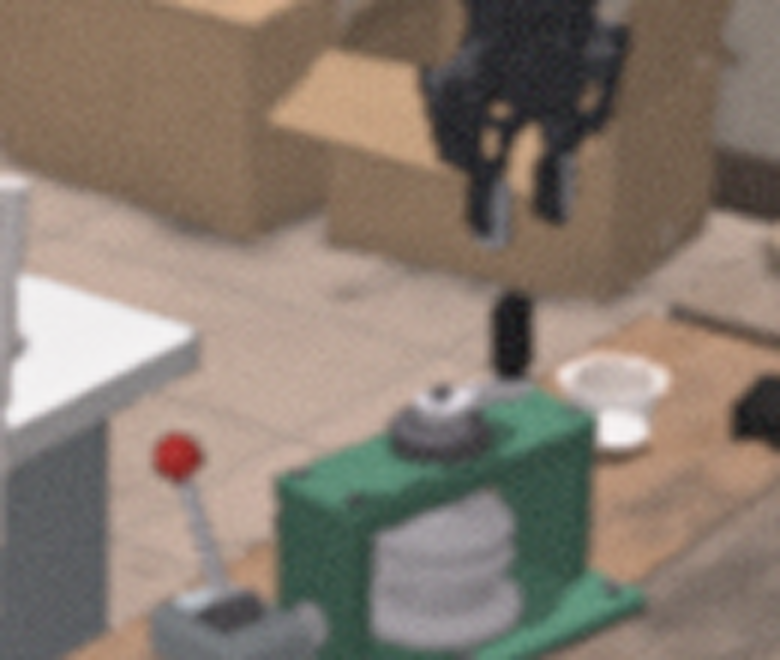

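The scene view shows the handle released at crop (510,335), the crank arm staying towards press +y, and the platen raised. The ball is still at (178,457). Now over to the lever.

Call:
play_rows(motion=[0,0,0,-15,-1,-5,0,0,0,0,-45,-4,-10,0.4,0,0,0,-80,-7,-10,0.4,0,0,0,-115,-10,-10,0.4,0,0,0,-150,-13,-10,0.4,0,0,0,-180,-16,-10,0.4,0,0,0,-205,-18,-10,0.4,0,0,0,-217,-18.5,-10,0.4,0,0,0,-217,-18.5,-10,0.4,0,0,0,-217,-18.5,-5,0.4])

```text
time: 41.7
ee_pos: [0.4563, -0.2393, 0.2351]
orientation: [[0.182, 0.983, 0.004], [0.983, -0.182, 0.001], [0.001, 0.004, -1.0]]
wrist_force: [-0.1, 0.2, 0.6]
width: 0.0595
```

Run:
```python
from h import *
a=st();print(np.round(r.state()["joints"],2))
t=r.camera("top");s=r.camera("scene")
crop(s,150,60,230,190,3.4,"pics/s7.png");crop(t,200,190,160,120,5,"pics/t7.png")
```

```text
t 41.7 press xy -10.1 -171.1 z 235.1 r 171.4 ang -93.38 F xyz -0.12 0.18 0.59 Frad -0.18 Ftan(ccw+) -0.14 w 59.5 rot [ 0.0035 -0.0014  0.0006]
[-0.16  0.3   0.78  1.65 -0.22  1.29  2.05]
```

View pics/s7.png

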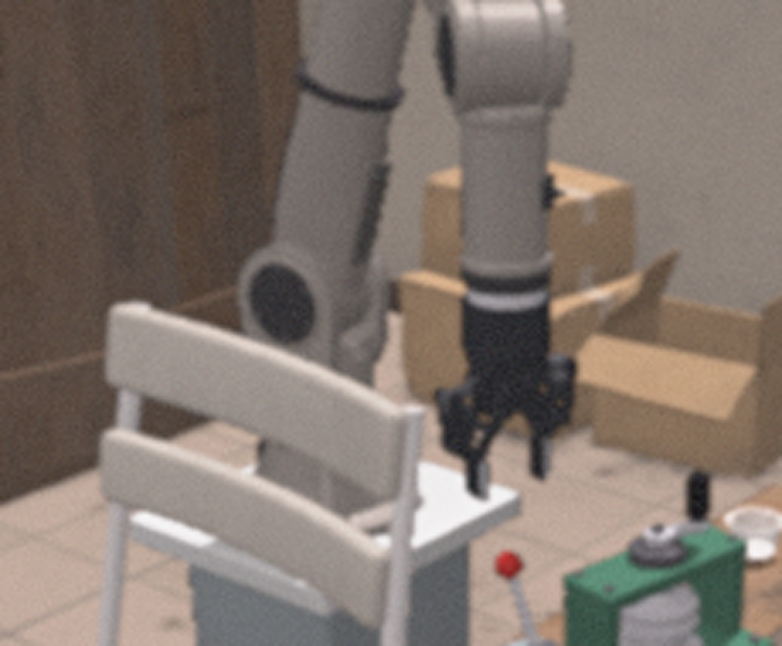

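View pics/t7.png

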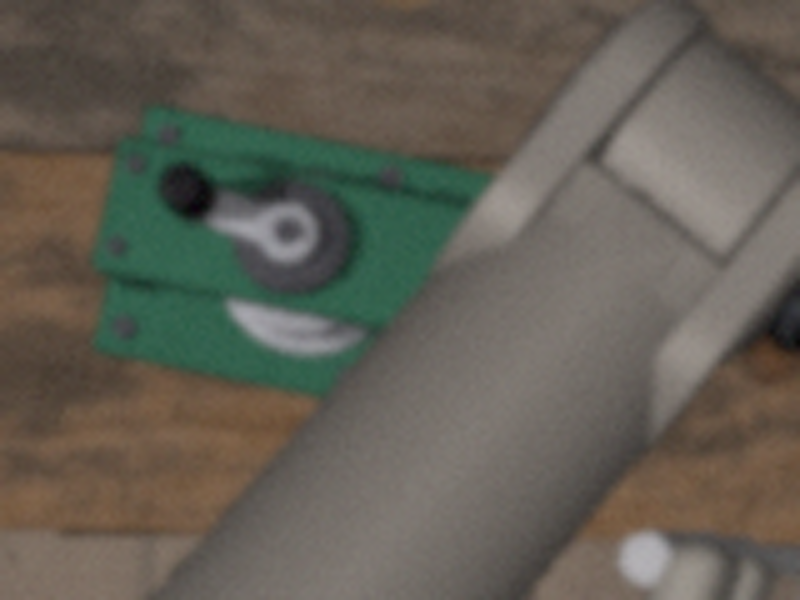

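The gripper stands over the ball, well clear of the chair, and the crank arm is still in place. I'll lower it and grip the ball.

Call:
play_rows(motion=[0.003,-0.001,0,-0.9,-0.9,8,0.4,0.003,-0.001,0,-0.9,-0.9,25,0.4,0.003,-0.001,0,-0.9,-0.9,45,0.4,0.003,-0.001,0,-0.9,-0.9,65,0.4,0.003,-0.001,0,-0.9,-0.9,80,0.4,0.003,-0.001,0,-0.9,-0.9,86,0.4,0.003,-0.001,0,-0.9,-0.9,86,0,0.003,-0.001,0,-0.9,-0.9,86,-0.5,0.003,-0.001,0,-0.9,-0.9,86,-1,0.003,-0.001,0,-0.9,-0.9,86,-1])

```text
time: 42.8
ee_pos: [0.4554, -0.2396, 0.1489]
orientation: [[0.18, 0.984, -0.0], [0.984, -0.18, -0.0], [-0.001, -0.0, -1.0]]
wrist_force: [-0.5, -2.4, 1.1]
width: 0.0229
```

Run:
```python
from h import *
a=st()
s=r.camera("scene")
crop(s,240,150,120,130,5,"pics/s8.png")
```

```text
t 42.8 press xy -11.0 -171.5 z 148.9 r 171.9 ang -93.66 F xyz -0.05 -2.43 1.14 Frad 2.43 Ftan(ccw+) 0.1 w 22.9 rot [-0.0002  0.0005  0.0023]
```

View pics/s8.png

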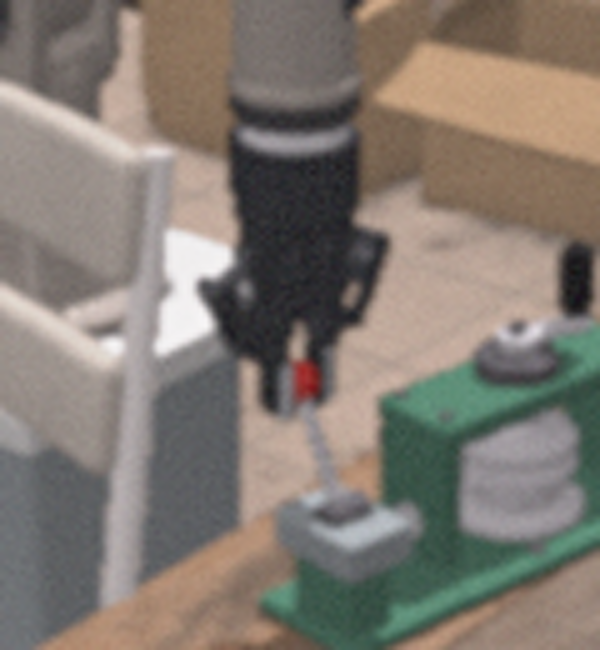

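The ball (crop (306,378)) is held between the pads. I'll swing the lever along its arc.

Call:
play_rows(motion=[0,0,0,0,7.6,-3.7,-1,0,0,0,0,19.7,-7.8,-1,0,0,0,0,32.3,-10,-1,0,0,0,0,45,-10.3,-1,0,0,0,0,57.6,-8.7,-1,0,0,0,0,65.8,-6.6,-1,0,0,0,0,73.8,-3.7,-1,0,0,0,0,79.2,-1.2,-1,0,0,0,0,81.5,0,-1,0,0,0,0,81.5,0,-1])

```text
time: 43.85
ee_pos: [0.5355, -0.2542, 0.1485]
orientation: [[0.18, 0.984, -0.001], [0.984, -0.18, -0.0], [-0.0, -0.001, -1.0]]
wrist_force: [0.8, 0.4, -0.3]
width: -0.0001
```

Run:
```python
from h import *
a=st()
s=r.camera("scene")
crop(s,240,150,120,130,5,"pics/s9.png")
```

```text
t 43.85 press xy 70.4 -171.2 z 148.5 r 185.1 ang -67.65 F xyz 0.76 0.5 -0.35 Frad -0.18 Ftan(ccw+) 0.89 w -0.1 rot [-0.001   0.0002  0.0022]
```

View pics/s9.png

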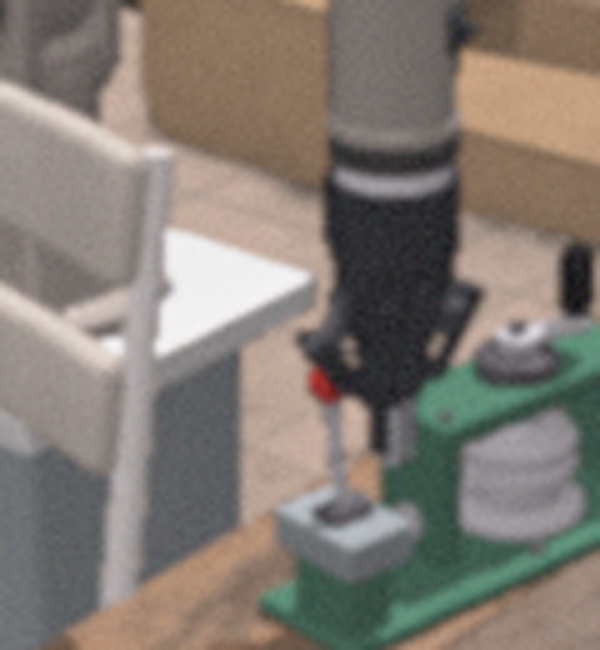

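The ball slipped out of the pads partway, so the lever is nearly upright and the fingers are shut beyond it at width 0. I'll locate the ball, go back over it, and push it from the robot side with closed fingers.

Run:
```python
from h import *
s=r.camera("scene")
i=s["img"][210:250,285:330].astype(int); m=(i[...,2]>110)&(i[...,1]<70)&(i[...,0]<70);y,x=np.nonzero(m);u,v=x.mean()+285,y.mean()+210;print(u,v,len(x))
o,d=ray(s,u,v); k=((AX-o)@PY-.172)/(d@PY); X=o+k*d; print("ball press x",(X-AX)@PX,"z",X[2])
```

```text
304.11764705882354 226.76470588235293 17
ball press x 0.010319832409157449 z 0.15491706806998917
```

Call:
play_rows(motion=[0,0,0,0,0,-8,-1,0,0,0,0,0,-25,-1,0,0,0,0,0,-45,-1,0,0,0,0,0,-60,-1,0,0,0,0,-15,-65,-1,0,0,0,0,-40,-65,-1,0,0,0,0,-65,-65,-1,0,0,0,0,-85,-65,-1,0,0,0,0,-95,-65,-1,0,0,0,0,-95,-65,-1])

```text
time: 44.95
ee_pos: [0.4409, -0.2374, 0.2148]
orientation: [[0.182, 0.983, 0.001], [0.983, -0.182, 0.001], [0.001, 0.001, -1.0]]
wrist_force: [0.7, -1.3, 0.2]
width: -0.0001
```

Run:
```python
from h import *
st()
s=r.camera("scene")
i=s["img"][210:250,285:330].astype(int); m=(i[...,2]>130)&(i[...,1]<70)&(i[...,0]<70);y,x=np.nonzero(m);u,v=x.mean()+285,y.mean()+210;print(u,v,len(x))
o,d=ray(s,u,v); k=((AX-o)@PY-.172)/(d@PY); X=o+k*d; print("ball press x",(X-AX)@PX,"z",X[2])
crop(s,240,130,120,130,5,"pics/s10.png")
```

```text
t 44.95 press xy -25.6 -172.0 z 214.8 r 173.8 ang -98.46 F xyz 0.97 -1.12 0.16 Frad 0.97 Ftan(ccw+) 1.12 w -0.1 rot [ 0.0007 -0.0008  0.0006]
305.18518518518516 226.25925925925927 27
ball press x 0.015061541081370438 z 0.1582998615785589
```

View pics/s10.png

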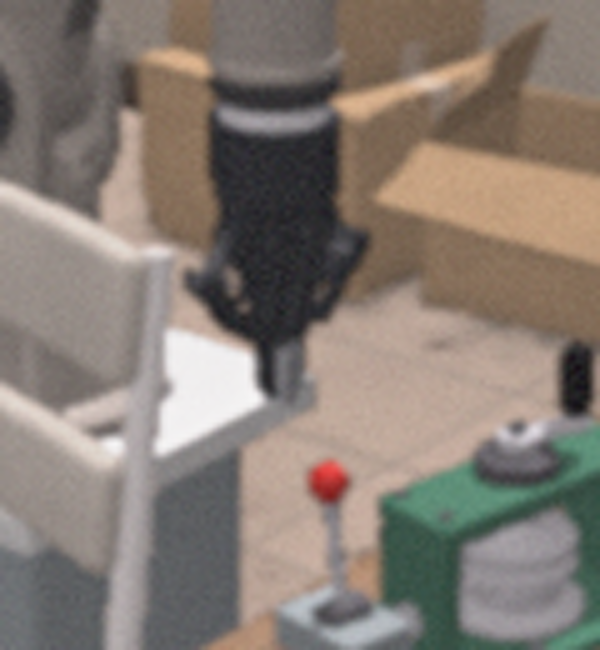

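The lever is at about 0.32 rad, with the ball at press x 15 mm, and the closed fingers stand about 17 mm short of it. I'll lower them and push.

Call:
play_rows(motion=[0,0,0,0,0,10,-1,0,0,0,0,0,28,-1,0,0,0,0,0,48,-1,0,0,0,0,0,60,-1,0,0,0,0,5,62,-1,0,0,0,0,15,62,-1,0,0,0,0,27,62,-1,0,0,0,0,39,62,-1,0,0,0,0,50,62,-1,0,0,0,0,58,63,-1])

```text
time: 46.0
ee_pos: [0.5011, -0.2483, 0.1523]
orientation: [[0.18, 0.984, 0.003], [0.984, -0.18, -0.001], [-0.001, 0.003, -1.0]]
wrist_force: [-0.5, -0.5, 0.3]
width: -0.0
```

Run:
```python
from h import *
st()
s=r.camera("scene")
crop(s,240,130,120,130,5,"pics/s11.png")
```

```text
t 46.0 press xy 35.5 -171.7 z 152.3 r 175.4 ang -78.31 F xyz -0.43 -0.59 0.34 Frad 0.49 Ftan(ccw+) -0.54 w -0.0 rot [0.0029 0.0007 0.0023]
```

View pics/s11.png

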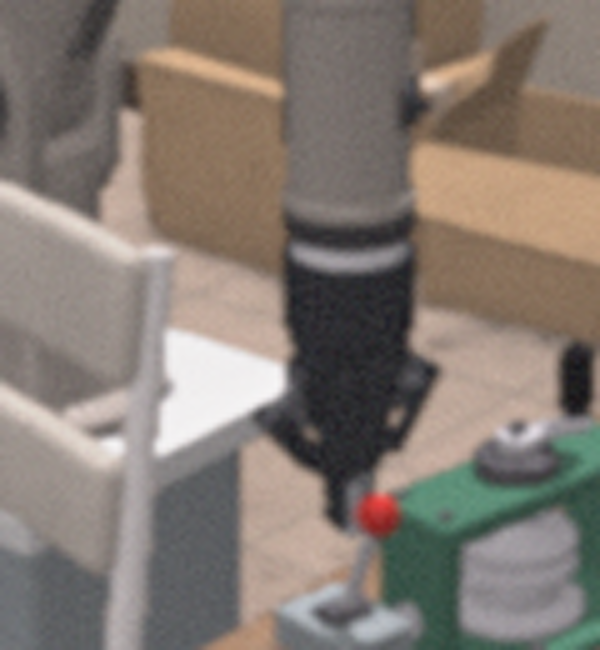

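The fingers are pushing the ball over (crop (379,514)). I'll finish the throw gently.

Call:
play_rows(motion=[0,0,0,0,1.5,0,-1,0,0,0,0,3,1,-1,0,0,0,0,5,1.5,-1,0,0,0,0,7,2,-1,0,0,0,0,8.5,2.5,-1,0,0,0,0,10,3,-1,0,0,0,0,11,3,-1,0,0,0,0,12,3,-1,0,0,0,0,13,3,-1,0,0,0,0,13.5,3,-1])

```text
time: 47.05
ee_pos: [0.5118, -0.25, 0.1487]
orientation: [[0.18, 0.984, -0.004], [0.984, -0.18, 0.002], [0.001, -0.004, -1.0]]
wrist_force: [-9.1, 2.9, 5.0]
width: -0.0001
```

Run:
```python
from h import *
st()
s=r.camera("scene")
i=s["img"][210:250,285:335].astype(int); m=(i[...,2]>130)&(i[...,1]<70)&(i[...,0]<70);y,x=np.nonzero(m);u,v=x.mean()+285,y.mean()+210;print(u,v,len(x))
o,d=ray(s,u,v); k=((AX-o)@PY-.172)/(d@PY); X=o+k*d; print("ball press x",(X-AX)@PX,"z",X[2])
```

```text
t 47.05 press xy 46.4 -171.5 z 148.7 r 177.6 ang -74.87 F xyz -9.46 1.2 5.0 Frad -3.63 Ftan(ccw+) -8.82 w -0.1 rot [-0.004  -0.0009  0.002 ]
317.57894736842104 235.18421052631578 38
ball press x 0.06856171116803171 z 0.1497517475988729
```

The lever is on its stop: force up to 9.5 N, ball at press x 69 to 70 mm against 71 expected. I'll back away, lift, and check.

Call:
play_rows(motion=[0,0,0,0,-4,0,-1,0,0,0,0,-12,0,-1,0,0,0,0,-20,-5,-1,0,0,0,0,-22,-20,-1,0,0,0,0,-22,-45,-1,0,0,0,0,-22,-75,-1,0,0,0,0,-22,-105,-1,0,0,0,30,-22,-130,-1,0,0,0,70,-22,-140,-1,0,0,0,110,-22,-140,-1])

```text
time: 48.1
ee_pos: [0.5121, -0.1384, 0.2929]
orientation: [[0.183, 0.983, 0.004], [0.983, -0.183, 0.0], [0.001, 0.004, -1.0]]
wrist_force: [1.0, 1.1, -0.1]
width: 0.0002
```

Call:
play_rows(motion=[0,0,0,35,0,0,-1,0,0,0,75,0,0,-1,0,0,0,115,-5,0,-1,0,0,0,155,-10,0,-1,0,0,0,190,-15,0,-1,0,0,0,220,-20,0,-1,0,0,0,240,-20,0,-1,0,0,0,250,-20,0,-1,0,0,0,250,-20,0,-1,0,0,0,250,-20,0,-1])

```text
time: 49.1
ee_pos: [0.5383, 0.1093, 0.2937]
orientation: [[0.185, 0.983, 0.005], [0.983, -0.185, -0.001], [0.0, 0.005, -1.0]]
wrist_force: [0.6, -0.8, 0.7]
width: -0.0005
```

Run:
```python
from h import *
st()
s=r.camera("scene");t=r.camera("top")
def red(c,x0,y0,x1,y1):
    i=c["img"][y0:y1,x0:x1].astype(int); m=(i[...,2]>130)&(i[...,1]<70)&(i[...,0]<70)
    y,x=np.nonzero(m); return x.mean()+x0,y.mean()+y0,len(x)
p=red(t,300,205,360,275);q=red(s,285,210,335,250);X=tri(t,p[:2],s,q[:2]);print(p,q,(X-AX)@PX,(X-AX)@PY,X[2])
f=lambda x,y:(x/5+205-.4,y/5+185-.4)
crop(t,205,185,150,110,5,"pics/t12.png");crop(s,230,150,180,150,4.2,"pics/s12.png")
```

```text
t 49.1 press xy 7.0 186.7 z 293.7 r 186.8 ang 87.86 F xyz 0.77 -0.68 0.74 Frad -0.65 Ftan(ccw+) -0.79 w -0.5 rot [ 0.0052 -0.0002 -0.0025]
(np.float64(335.8333333333333), np.float64(219.89583333333334), 48) (np.float64(317.8235294117647), np.float64(235.35294117647058), 34) 0.06910135042323402 -0.17072741351268697 0.1490596543388559
```

View pics/t12.png

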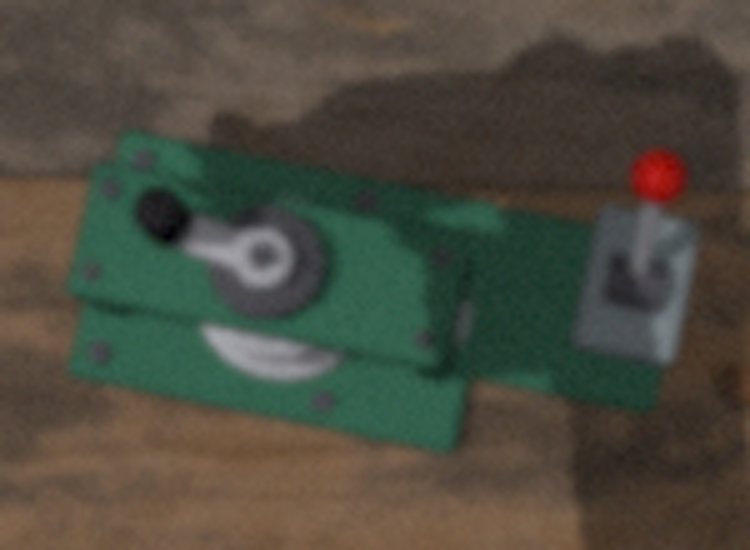

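View pics/s12.png

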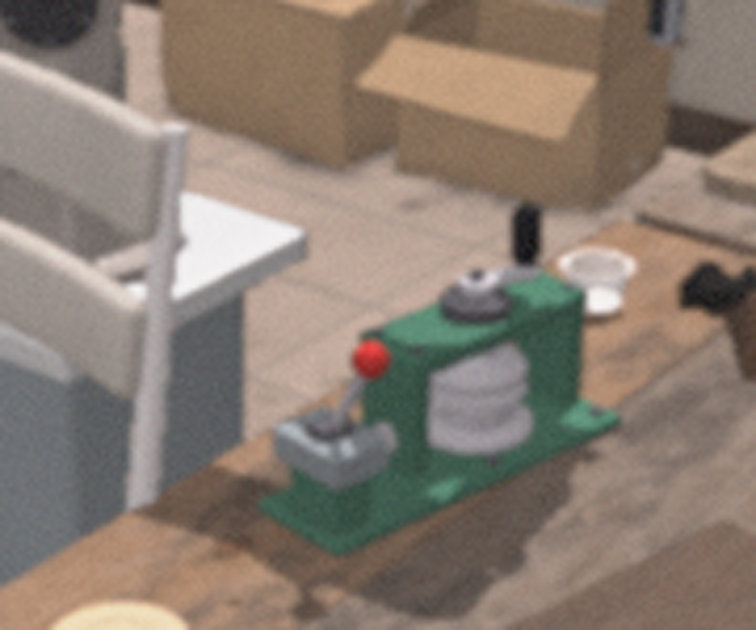

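The top view shows the handle at (162,215), the hub at (263,257) and the ball at (659,177), over on the far side. One last visual check of the crank angle before handing in.

Run:
```python
from h import *
t=r.camera("top");f=lambda x,y:(x/5+205-.4,y/5+185-.4)
h=onz(t,*f(162,215),.17);c=onz(t,*f(263,257),.138);d=h-c
a=np.degrees(np.arctan2(d@PY,d@PX));print("crank ang (stop 80.7)",a,np.linalg.norm(d[:2]))
if abs(a-80.7)<9: r.close_job();print("closed")
```

```text
crank ang (stop 80.7) 82.38757982691266 0.04478541935138166
the job is handed in; nothing more can be done
closed
```

I wound the crank to its stop, backed it off three turns, threw the lock lever over and handed the job in at about 49 s of the 70 s. There is no verdict yet.

- **Closing:** I wound clockwise in small steps for about 297° (0.83 turns). The crank then stopped at handle angle 80.7°. A second gentle push did not move it, and the highest force I read there was 9.4 N, against about 22 N for the collar to slip.
- **Backing off:** I turned it anticlockwise about 1081°, tracking the gripper angle throughout. After release the top camera put the crank at 82.4°, within 2° of the stop direction.
- **Lock lever:** My first try, gripping the ball, slipped off partway and left the lever about a third of the way over. I then pushed it with closed fingers to its stop, reading 9.5 N. Two-camera triangulation put the ball 69 mm along the press's x axis, against 71 mm expected, so the lever is at about 0.97 rad.
- **Left alone:** The gripper ended clear of everything, with wrist force readings under 1 N. I did not measure the cup, tape or cigar positions at the end. The cup looks unmoved in the last picture, and the arm's path never went near the tape or the cigar.

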